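# Load the spacer-ring spindle and refit its R-clip

## Robot

A 6-joint arm with a two-finger parallel gripper is mounted at the origin on the work surface. World frame = base frame: x ahead of the robot, y to its left, z up, the work surface at z = 0. Lengths are in mm, angles in degrees, forces in N, time in s.
With the tool pointing down it reaches from about 350 to 850 mm from the base axis. Payload 8.1 kg.
Tool frame: the origin (TCP) lies midway between the tips of the shut fingers; the grasp point (between the pads) lies 19 mm behind it; z points along the fingers, y is the line along which they close (so a half turn about z gives the same grasp; the last joint's range is limited). The gripper opens to 85 mm and grips with 20 to 120 N. Pads are 22 mm wide; open, the fingers measure 114 mm over their backs; the gripper's body (76 mm by 85 mm) begins 54 mm behind the grasp point. The pads swing forward as they close: fully open they stand 13 mm farther back than shut.
Start: joints at [58.934, 7.471, 85.268, -0, 87.261, -4.893], TCP at [264.627, 538.496, 231.292] pointing down, gripper open.
Joint ranges: [-169.43, 169.43], [-51.17, 129.36], [1.28, 143.12], [-76.62, 256.62], [0, 156.53], [-152.29, 152.29]. Speed limits (degrees/s): [136.94, 136.94, 159.86, 180, 180, 180].

## Interface

Orientations are given as [roll, pitch, yaw] about the fixed x, y, z axes, in that order (R = Rz(yaw) Ry(pitch) Rx(roll)).
In Python, from bench import r gives the robot as it stands. The module is installed in compiled form; this text tells all that it offers.
- The arm moves only by the tool jog_arm, never from a script. Its argument "rows" is a list of rows, each a list of 2 entries, a list of its own where there are three numbers: the shift along the tool's x, y, z in mm, then the turn, a rotation vector about the tool's x, y, z in rad. A call has 1 to 10 rows; each row is the pose to reach, as a shift and turn from the pose commanded when the call began, along the tool's axes at that moment; what a row does not reach only later rows make up. A row lasts 1/10 s, in which the tool goes at most 50 mm and 8.59 degrees, less where a joint would pass 70% of its speed; a pose out of reach is approached as far as the arm can. A call with a gripper value outside its range is refused whole. "grip" is the finger opening in mm, from 0 to 85.4, set as the call begins (left out, the last holds). The fingers move at their own pace and stop on an object; "force" is the grip in N (left out, the last holds). Time passes only in rows, so rows that repeat a pose let the fingers close. It gives the time, the measured TCP pose, the force, the opening and the grip force at its end, in the units of the state.
- r.sense(): the state, without advancing time (a new reading comes with each control period).
- r.snapshot(name): name is "side" or "top" or "wrist"; returns (picture, depth): 400x640x3 uint8, blue, green, red; 400x640 float32, mm along the optical axis (not along the pixel's ray), 0 where there is no reading.
- r.camera_params(name): a dict with "fx", "fy", "cx", "cy" (pixels), "dist_coeffs" ([k1, k2, p1, p2, k3] as OpenCV has them; the pictures are not rectified), "pose" (4x4, takes a point from camera to world coordinates); the wrist camera has in their place "tool_from_camera" (4x4, takes a point from camera to tool coordinates, whose origin is the TCP and whose axes are the flange's). Camera axes: x right, y down, z forward; pixel columns grow to the right and rows downward; lengths in mm; the calibration is good to about 2 mm. A picture is of the moment at which its call begins: read the wrist's pose just before it. camera_params takes no time and is no camera call.
- r.hand_in(): hands the job in; it is judged then, once.
The state is a dict: "time": time; "joint_pos": joint angles; "qd": joint speeds; "joint_efforts": joint torques, N m; "tool_pos": TCP position; "tcp_rot": TCP orientation; "ft_force": force on the tool from outside, world axes, zero at the start; "wrist_torque": the same for the moment, N m; "finger_gap": finger opening in mm; "grip_force": force on a finger pad.
Only numpy, scipy, OpenCV 4.12 (cv2) and the standard library are available. Lean on these libraries where they do the work, as an engineer would, in place of code of your own. Each camera call takes 0.05 s, during which the arm holds its last target. There are 200 camera calls.

## Task

Pull the R-clip out of the microscope's ring spindle and lay it on the blue mat, thread every loose spacer ring that is on the bench onto the post in order of diameter with the largest at the bottom, then push the clip's straight leg fully home through the cross-hole again so that its bent leg snaps over the post, from either side. Let go of everything and leave the other things on the bench where they are.

Things in the scene. Friction and masses are not known exactly. Their poses are not given: they have to be found in the camera images.
- spindle: Storage spindle for microscope spacer rings, fixed to the bench: a grey base disc 110 mm across and 12 mm thick with an upright steel post 20 mm in diameter in its middle. Origin at the centre of the base's underside, z up; the post's top is at z = 71 mm, its last 5 mm tapering to 10 mm across. The x axis is the direction of the cross-hole.
- cross_hole (a point): Centre of the cross-hole that goes right through the post along the spindle's x axis, on the post's axis, 59 mm above the bench (47 mm above the base's top). The hole is 7 mm wide and 6.5 mm high with flared mouths.
- clip: Steel R-clip (57 g), 5 mm round wire, red grip tab. Starts in the cross-hole, tab towards the robot, x along the spindle's x, sagging a little. Origin: the point of the straight leg's centreline that lies on the post's axis when home (origin at cross_hole). x runs along the straight leg to its tip at x = 29 mm, y points to the bent leg, z up when lying flat (origin then 2.5 mm above the surface).
- clip_bump (a point): Inward bump of the clip's sprung bent leg, at x = 12, y = 6.5 mm in the clip's frame; that leg runs along y = 11 mm, lightly squeezing the post when home, and ends in a flared tip at x = 25 mm. Pushing or pulling the bump past the post takes roughly 5 to 15 N along x.
- clip_tab (a point): Centre of the foot of the red grip tab, at x = -46, y = 5.5, z = 0 mm in the clip's frame, with its axes. The tab is 18 mm along x, 12 mm thick along y and stands 34 mm up from here. The wire loop round its foot (x to -59 mm, y from -4 to 15 mm) is 5 mm high.
- rest_mat: Blue mat, 110 x 110 mm and 4 mm thick, fixed to the bench: the place to lay the clip down. Origin at the centre of its underside.
- ring_a: Black spacer ring, 64 mm outer diameter, 26 mm bore, 8 mm thick, lying flat on the bench at the start (may be absent). Origin at the centre of its underside, z along its axis, up.
- ring_b: Brass-coloured spacer ring, 57 mm outer diameter, 26 mm bore, 8 mm thick, lying flat on the bench at the start (may be absent). Origin at the centre of its underside, z along its axis, up.
- ring_c: Blue spacer ring, 50 mm outer diameter, 26 mm bore, 8 mm thick, lying flat on the bench at the start (may be absent). Origin at the centre of its underside, z along its axis, up.
- ring_d: Orange spacer ring, 43 mm outer diameter, 26 mm bore, 8 mm thick, lying flat on the bench at the start (may be absent). Origin at the centre of its underside, z along its axis, up.
- ring_e: Aluminium spacer ring, 36 mm outer diameter, 26 mm bore, 8 mm thick, lying flat on the bench at the start (may be absent). Origin at the centre of its underside, z along its axis, up.
- lens_cap: Black lens cap, 42 mm across, 10 mm thick. Origin under its centre. A bystander: leave it where it is.
- flux_jar: Small amber jar, 40 mm across, 45 mm high. Origin under its centre. A bystander: leave it where it is.
- cleaner: White cleaner bottle, 56 mm across, 130 mm high. Origin under its centre. A bystander: leave it where it is.
- driver: Screwdriver, 150 mm long, lying along its x axis. A bystander: leave it where it is.
- brush: Brush, 150 mm long, lying along its x axis. A bystander: leave it where it is.

How it is judged:
By the outcome, as a careful person would: the job done as asked, in the order asked, and still so for the second after the job is handed in, with the robot touching nothing.
Of ring_a, ring_b, ring_c, ring_d, ring_e only 3 to 5 are there at a start; the rules pass over those that are not, and their reading is None.
At some moment in a run one of ring_a, ring_b, ring_c, ring_d, ring_e may be knocked a few centimetres aside while the robot is not near it.
It also fails if it takes over 208 s, if anything falls off the work surface, if the arm or the gripper's body presses on something with over 40 N, if the wrist force passes 120 N, or if a joint passes its speed limit or range.

## Working session

There is one attempt and no reset: what is moved stays moved. The work goes in short steps, Python scripts to look and compute and a tool call to move; the robot and the scene stay as the last step left them, time stands still between calls to the robot, and variables do not carry over. Pictures are saved under pics/ and viewed, at most 14 in all, crops included, and the job is handed in when it is done.

Besides the shell and the picture viewer there is one more tool, called after "Emit:" in YAML: its name, and indented under it one key for each argument. jog_arm: Moves the arm, as the interface text tells. Its arguments: {"type":"object","properties":{"rows":{"type":"array"},"grip":{"type":"number"},"force":{"type":"number"}},"required":["rows"]}

```bash
mkdir -p pics
cat > h.py <<'E'
import numpy as np, cv2
from bench import r
from scipy.spatial.transform import Rotation as R
def snap(n,name=None):
    s=r.sense(); p,d=r.snapshot(n); c=r.camera_params(n)
    if name: cv2.imwrite('pics/'+name,p)
    if 'pose' in c: T=np.array(c['pose'])
    else:
        T=np.eye(4);T[:3,:3]=R.from_euler('xyz',s['tcp_rot'],degrees=True).as_matrix();T[:3,3]=s['tool_pos'];T=T@np.array(c['tool_from_camera'])
    return p,d,c,T
def ray(c,T,uv):
    K=np.array([[c['fx'],0,c['cx']],[0,c['fy'],c['cy']],[0,0,1]])
    q=cv2.undistortPoints(np.array(uv,float).reshape(-1,1,2),K,np.array(c['dist_coeffs'],float)).reshape(-1,2)
    return np.c_[q,np.ones(len(q))]
def onz(c,T,uv,z):
    q=ray(c,T,uv)@T[:3,:3].T; o=T[:3,3]
    return o+q*((z-o[2])/q[:,2])[:,None]
def cloud(d,c,T):
    v,u=np.mgrid[:400,:640]
    q=ray(c,T,np.stack([u.ravel(),v.ravel()],1))*d.reshape(-1,1)
    return (q@T[:3,:3].T+T[:3,3]).reshape(400,640,3)
E
python3 - <<'E'
from h import *
print(r.sense())
for n in('top','side'):
    p,d,c,T=snap(n,n+'0.png'); print(n,c['fx'],T.round(3).tolist())
    np.savez(n+'0.npz',p=p,d=d,X=cloud(d,c,T))
c=r.camera_params('wrist');print(c)
E
```

```text
{'time': 0.0, 'joint_pos': array([ 5.89321739e+01,  7.51510684e+00,  8.53292122e+01, -1.07457772e-04,
        8.72610996e+01, -4.89414469e+00]), 'qd': array([ 0.01221843, -0.10037065,  0.01141486, -0.0844704 ,  0.06733252,
       -0.04384699]), 'joint_efforts': array([-2.52841583e-04, -5.69410586e+01, -5.00544333e+01, -4.31786812e-04,
        1.51517481e-02, -2.81658413e-05]), 'tool_pos': array([264.36440351, 538.01220172, 230.24508283]), 'tcp_rot': array([-1.79894957e+02, -8.88686425e-03,  1.53826316e+02]), 'ft_force': array([ 0.22698532, -0.18654778,  0.22018595]), 'wrist_torque': array([ 0.02251706,  0.01519102, -0.02778346]), 'grip_force': 0.0, 'finger_gap': 84.79510793047082}
top 416.0491615539864 [[0.027, -0.989, 0.145, 353.431], [-0.999, -0.03, -0.016, 32.144], [0.02, -0.144, -0.989, 1462.864], [0.0, 0.0, 0.0, 1.0]]
side 381.12165367495516 [[0.765, -0.459, 0.452, 135.056], [-0.644, -0.543, 0.539, -508.35], [-0.002, -0.703, -0.711, 765.399], [0.0, 0.0, 0.0, 1.0]]
{'fx': 304.51237896091055, 'fy': 304.51237896091055, 'cx': 316.0187102417568, 'cy': 197.4206291855205, 'dist_coeffs': array([0.00286093, 0.        , 0.        , 0.        , 0.        ]), 'tool_from_camera': array([[-5.50043569e-04, -9.46235592e-01, -3.23477823e-01,
         8.47078058e+01],
       [ 9.99999531e-01, -2.62443929e-04, -9.32705437e-04,
        -2.37984506e-01],
       [ 7.97664291e-04, -3.23478184e-01,  9.46235292e-01,
        -1.41662673e+02],
       [ 0.00000000e+00,  0.00000000e+00,  0.00000000e+00,
         1.00000000e+00]])}
```

View pics/top0.png

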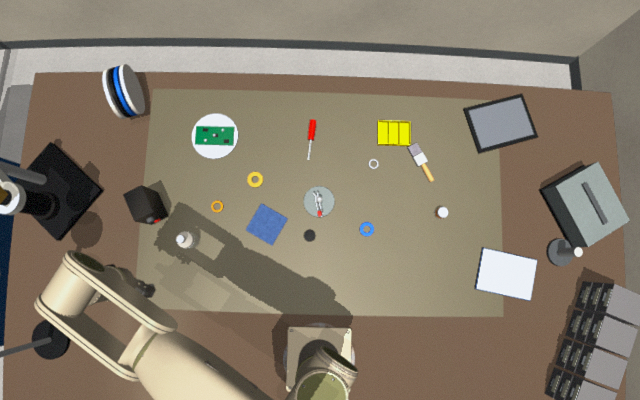

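View pics/side0.png

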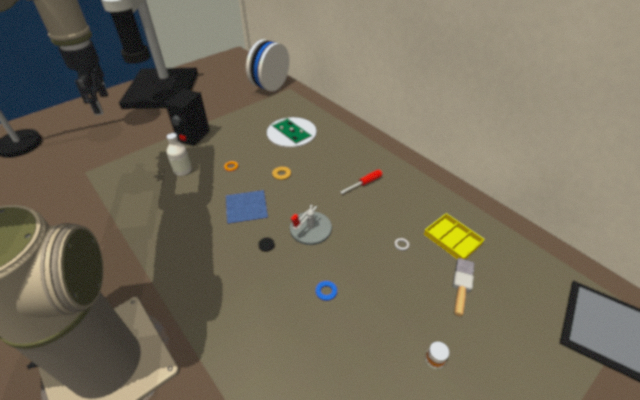

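The top view shows the spindle at about (318,201), with the clip's red tab at (320,213). The rings are brass (255,179), orange (217,206), blue (367,229) and aluminium (373,163). The black disc at (309,235) looks like the lens cap, the mat is at (267,224), and there is no ring_a in sight.

Run:
```python
from h import *
c=r.camera_params('top');T=np.array(c['pose'])
p=cv2.imread('pics/top0.png');Z=np.load('top0.npz');X=Z['X']
def px(u,v,z): return onz(c,T,[[u,v]],z)[0].round(1)
hsv=cv2.cvtColor(p,cv2.COLOR_BGR2HSV)
W={'brass':(255,179,8),'orange':(217,206,8),'blue':(367,229,8),'alu':(373,163,8),'cap':(309,235,10),'base':(318,201,12),'mat':(267,224,4),'tab':(320,213,85),'jar':(442,212,45),'cleaner':(184,240,130)}
for k,(u,v,z) in W.items():
    print(k,px(u,v,z),X[v,u].round(1), 'maxz near',X[v-12:v+12,u-12:u+12,2].max().round(1))
# heights on the bench: anything above 4mm
m=((X[...,2]>4)&(X[...,2]<140)&(Z['d']>0)).astype(np.uint8)
m[:, :130]=0
n,l,s,ce=cv2.connectedComponentsWithStats(m)
for i in range(1,n):
    if s[i,4]>15: print(s[i],ce[i].round(1),np.median(X[l==i],0).round(1))
big=cv2.resize(p[100:280,140:460],None,fx=2.5,fy=2.5,interpolation=cv2.INTER_CUBIC);cv2.imwrite('pics/c0.png',big)
```

```text
brass [613.9 243.8   8. ] [615.6 245.2  -1.5] maxz near 1462.9
orange [513.4 373.5   8. ] [513.9 374.6   3.1] maxz near 1462.9
blue [ 447.9 -156.6    8. ] [ 448.2 -157.2    3.7] maxz near 1462.9
alu [ 685.1 -175.7    8. ] [ 686.4 -176.4    2.7] maxz near 1462.9
cap [421.3  45.9  10. ] [421.4  45.9   8.5] maxz near 1462.9
base [541.3  17.9  12. ] [533.8  18.5  69.8] maxz near 1462.9
mat [455.7 194.4   4. ] [455.8 194.5   2.6] maxz near 13.7
tab [491.8  10.9  85. ] [491.9  10.9  83.8] maxz near 1462.9
jar [ 511.  -413.7   45. ] [ 511.4 -414.6   42. ] maxz near 1462.9
cleaner [386.9 445.4 130. ] [387.1 447.9 122. ] maxz near 1462.9
[130  67  24  50 524] [136.2  96.1] [886.1 676.8  76.2]
[204  88  10   8  16] [208.8  91.7] [937.5 432.3   5.5]
[ 459   93   79   61 2896] [499.7 122.7] [ 856.3 -653.1   10.9]
[183  95   4  12  18] [184.8 100. ] [905.9 521.8   5.7]
[188  98   8  11  30] [191.4 103.3] [892.5 493.6   5.5]
[289  99   9   5  17] [292.5 101.4] [906.7 123.8   5.4]
[210 101   9   7  17] [213.5 103.8] [891.  411.4   5. ]
[282 101  11   9  18] [287.1 105.5] [889.8 141.7   6.1]
[169 10
[... 2478 characters left out ...]
332.8   5. ]
[130 254   7  10  20] [132.8 258.8] [316.8 664.9   5.6]
[216 262  12   7  24] [222.3 264.7] [308.5 341.3   5.6]
[285 269   7  10  17] [288.3 273.9] [284.7 113.9   5.2]
[194 278  10   6  17] [198.  280.5] [253.5 429.3   5.5]
[ 556  281   70   94 2166] [581.6 325.8] [ 125.  -904.3   76.9]
[286 293  12   6  19] [290.7 294.8] [214.1 104.9   6. ]
[237 296   7   7  17] [240.2 298.5] [197.3 276.4   5.4]
[324 302   7   7  18] [326.8 304.8] [182.7 -21.3   5.1]
[249 305   8   6  16] [252.  307.4] [168.4 235.5   5.9]
[ 281  323   74   69 2039] [314.1 345.1] [63.5 32.5 12.9]
[544 368  35  32 680] [559.9 384.3] [ -73.8 -823.    70.7]
[580 376  17   9  26] [587.1 380.2] [ -65.4 -925.8   86. ]
```

View pics/c0.png

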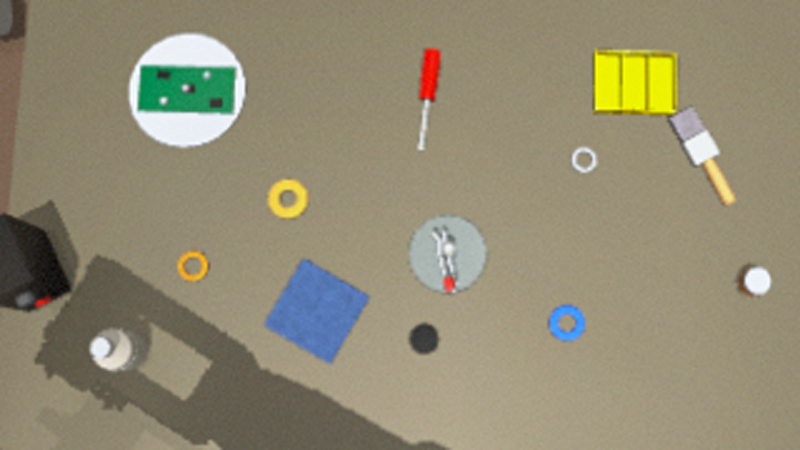

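```bash
cat >> h.py <<'E'
def go(x,y,z,yaw=195):
    s=r.sense(); A=R.from_euler('xyz',s['tcp_rot'],degrees=True); B=R.from_euler('xyz',[180,0,yaw],degrees=True)
    print('->',A.inv().apply(np.array([x,y,z])-s['tool_pos']).round(1).tolist(),(A.inv()*B).as_rotvec().round(4).tolist(),'| at',s['tool_pos'].round(1),s['tcp_rot'].round(2),'F',s['ft_force'].round(1),'gap',round(s['finger_gap'],1),'gf',round(s['grip_force'],1),'t',round(s['time'],1))
E
python3 -c "
from h import *
go(541,18,200)"
```

```text
-> [-477.7, -344.7, 30.8] [-0.0016, -0.0008, -0.7186] | at [264.4 538.1 230.3] [-1.7990e+02 -1.0000e-02  1.5383e+02] F [-0.6  0.1  0.1] gap 85.3 gf 0.0 t 0.1
```

Emit:
jog_arm:
  rows:
    - [[-477.7,-344.7,30.8],[0,0,-0.7186]]
    - [[-477.7,-344.7,30.8],[0,0,-0.7186]]
    - [[-477.7,-344.7,30.8],[0,0,-0.7186]]
    - [[-477.7,-344.7,30.8],[0,0,-0.7186]]
    - [[-477.7,-344.7,30.8],[0,0,-0.7186]]
    - [[-477.7,-344.7,30.8],[0,0,-0.7186]]
    - [[-477.7,-344.7,30.8],[0,0,-0.7186]]
    - [[-477.7,-344.7,30.8],[0,0,-0.7186]]
    - [[-477.7,-344.7,30.8],[0,0,-0.7186]]
    - [[-477.7,-344.7,30.8],[0,0,-0.7186]]

```text
time: 1.1
tool_pos: [491.5, 111.2, 205.8]
tcp_rot: [180.0, -0.0, -165.0]
ft_force: [1.2, 0.4, 0.0]
finger_gap: 85.3
grip_force: 0.0
```

```bash
python3 -c "
from h import *
go(541,18,200)"
```

```text
-> [-23.7, -102.8, 5.8] [0.0001, -0.0002, 0.0] | at [491.5 111.2 205.8] [ 1.80e+02 -1.00e-02 -1.65e+02] F [1.2 0.4 0. ] gap 85.3 gf 0.0 t 1.1
```

Emit:
jog_arm:
  rows:
    - [[-23.7,-102.8,5.8],[0,0,0]]
    - [[-23.7,-102.8,5.8],[0,0,0]]
    - [[-23.7,-102.8,5.8],[0,0,0]]
    - [[-23.7,-102.8,5.8],[0,0,0]]
    - [[-23.7,-102.8,5.8],[0,0,0]]
  grip: 40

```text
time: 1.6
tool_pos: [540.1, 20.7, 199.9]
tcp_rot: [180.0, -0.1, -165.0]
ft_force: [0.4, -0.4, -0.5]
finger_gap: 39.9
grip_force: 0.0
```

```bash
python3 -c "
from h import *
go(541,18,200)
p,d,c,T=snap('wrist','w1.png');np.savez('w1.npz',X=cloud(d,c,T),T=T)
"
```

```text
-> [-0.2, -2.9, -0.1] [0.0009, -0.0009, 0.0] | at [540.1  20.7 199.9] [ 1.7995e+02 -5.0000e-02 -1.6500e+02] F [ 0.4 -0.4 -0.5] gap 39.9 gf 0.0 t 1.6
```

View pics/w1.png

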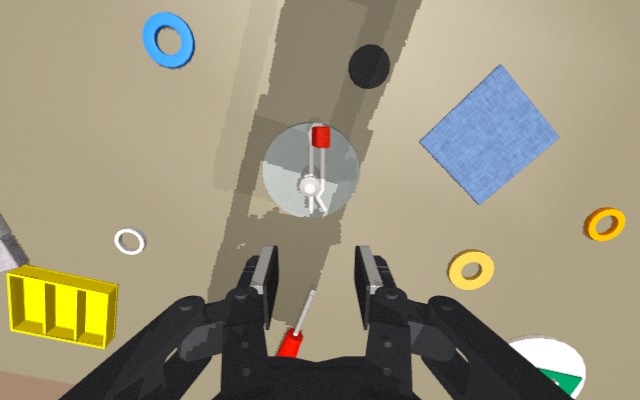

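The wrist view shows the post top at about (311,187), the tab at (320,137) and the leg tips at (310,212) and (323,209). The blue ring is at (168,40), aluminium (130,241), brass (471,270), orange (605,224) and the mat (489,135). A closer crop of the spindle comes next.

Run:
```python
from h import *
p=cv2.imread('pics/w1.png')
cv2.imwrite('pics/c1.png',cv2.resize(p[115:225,255:365],None,fx=5.4,fy=5.4,interpolation=cv2.INTER_CUBIC))
c=r.camera_params('wrist');Z=np.load('w1.npz');T=Z['T'];X=Z['X']
hsv=cv2.cvtColor(p,cv2.COLOR_BGR2HSV)
def rg(u,v,R_,lo,hi,z):
    m=cv2.inRange(hsv,lo,hi); k=np.zeros_like(m);cv2.circle(k,(u,v),R_,255,-1);m&=k
    cs,_=cv2.findContours(m,0,2);h=cv2.convexHull(max(cs,key=cv2.contourArea)).reshape(-1,2)
    P=onz(c,T,h,z)[:,:2];e=cv2.minEnclosingCircle(P.astype(np.float32))
    print((u,v),'center',np.round(e[0],1),'dia',round(2*e[1],1))
rg(168,40,40,(95,120,60),(125,255,255),7)
rg(471,270,35,(18,100,60),(32,255,255),7)
rg(605,224,30,(8,120,60),(20,255,255),7)
rg(130,241,22,(0,0,150),(180,50,255),7)
rg(489,135,80,(95,60,60),(125,255,255),4)
print('mat corners',onz(c,T,[[500,66],[558,136],[479,203],[420,142]],4).round(1).tolist())
print('post',onz(c,T,[[311,187]],71).round(1),'tab',onz(c,T,[[321,137]],91).round(1))
```

```text
(168, 40) center [ 447.6 -154.2] dia 50.4
(471, 270) center [610.7 241.9] dia 60.9
(605, 224) center [511.9 366.5] dia 42.5
(130, 241) center [ 680.4 -174.8] dia 41.5
(489, 135) center [454.9 195.1] dia 151.0
mat corners [[384.1, 173.9, 4.0], [432.4, 266.7, 4.0], [526.5, 216.5, 4.0], [477.4, 123.3, 4.0]]
post [[538.7  16.2  71. ]] tab [[489.5  12.   91. ]]
```

View pics/c1.png

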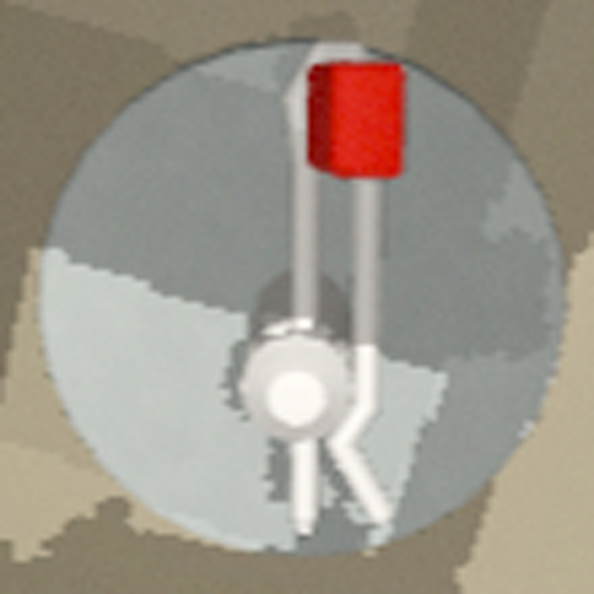

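The crop puts the post top at crop (297,397), the straight leg from (307,180) to (305,530), and the tab top centre at (362,118).

Run:
```python
from h import *
c=r.camera_params('wrist');T=np.load('w1.npz')['T']
f=lambda u,v,z: onz(c,T,[[255+u/5.4-.4,115+v/5.4-.4]],z)[0]
a=f(307,180,59);b=f(305,530,58.5);print('leg',a,b,np.degrees(np.arctan2(b[1]-a[1],b[0]-a[0])))
a=f(367,190,59);b=f(367,335,59);print('bent',a,b,np.degrees(np.arctan2(b[1]-a[1],b[0]-a[0])))
print('post',f(297,397,71),'tab',f(362,118,92.5))
cs=f(305,300,12)
print('base',(f(40,300,12)+f(566,300,12))/2)
go(487,10,120)
```

```text
leg [505.48017529   7.72062671  59.        ] [568.37306487  23.82258362  58.5       ] 14.360513984919347
bent [504.47747113  18.15097899  59.        ] [529.35971195  24.9896342   59.        ] 15.367771223057721
post [540.07902961  15.18790319  71.        ] tab [488.77904879  12.34633752  92.5       ]
base [537.39618059  14.56177165  12.        ]
-> [54.2, 2.9, 80.2] [0.0007, -0.0005, 0.0011] | at [540.1  21.2 200.2] [ 1.7996e+02 -3.0000e-02 -1.6493e+02] F [-0.2  0.1 -0.2] gap 39.9 gf 0.0 t 1.6
```

Emit:
jog_arm:
  rows:
    - [[50.2,0.3,20],[0,0,0.001]]
    - [[50.2,0.3,60],[0,0,0.001]]
    - [[50.2,0.3,90],[0,0,0.001]]
    - [[50.2,0.3,110],[0,0,0.001]]
    - [[50.2,0.3,120],[0,0,0.001]]
    - [[50.2,0.3,128],[0,0,0.001]]
    - [[50.2,0.3,135],[0,0,0.001]]
    - [[50.2,0.3,135],[0,0,0.001]]
    - [[50.2,0.3,135],[0,0,0.001]]
  grip: 36
  force: 60

```text
time: 2.55
tool_pos: [492.7, 7.3, 66.1]
tcp_rot: [-180.0, 0.1, -165.0]
ft_force: [-0.9, -0.1, -0.2]
finger_gap: 35.8
grip_force: 0.0
```

```bash
python3 -c "
from h import *
go(491.5,8.5,65)
p,d,c,T=snap('wrist')
cv2.imwrite('pics/w2.png',p[60:400,170:470])
"
```

```text
-> [0.8, 1.4, 1.1] [-0.0003, 0.001, -0.0008] | at [492.7   7.3  66.1] [-1.7998e+02  6.0000e-02 -1.6505e+02] F [-0.9 -0.1 -0.2] gap 35.8 gf 0.0 t 2.5
```

View pics/w2.png

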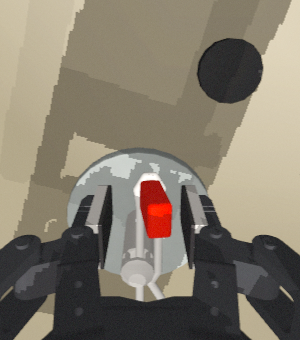

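The tab sits between the open fingers, leaning slightly left at crop (155,205). Next I close on it.

Emit:
jog_arm:
  rows:
    - [[0.8,1.0,0.5],[0,0,0]]
    - [[0.8,1.0,0.5],[0,0,0]]
    - [[0.8,1.0,0.5],[0,0,0]]
    - [[0.8,1.0,0.5],[0,0,0]]
    - [[0.8,1.0,0.5],[0,0,0]]
    - [[0.8,1.0,0.5],[0,0,0]]
    - [[0.8,1.0,0.5],[0,0,0]]
    - [[0.8,1.0,0.5],[0,0,0]]
    - [[0.8,1.0,0.5],[0,0,0]]
    - [[0.8,1.0,0.5],[0,0,0]]
  grip: 5
  force: 60

```text
time: 3.6
tool_pos: [491.4, 8.0, 65.1]
tcp_rot: [-180.0, 0.0, -165.1]
ft_force: [0.4, 1.4, 5.2]
finger_gap: 10.9
grip_force: 60.4
```

```bash
python3 -c "
from h import *
go(491.5,8.5,65)
print(r.sense()['wrist_torque'])
p,d,c,T=snap('side')
cv2.imwrite('pics/s2.png',cv2.resize(p[170:260,250:370],None,fx=5,fy=5,interpolation=cv2.INTER_CUBIC))
"
```

```text
-> [-0.3, 0.4, 0.1] [-0.0002, 0.0006, -0.001] | at [491.4   8.   65.1] [-1.7999e+02  4.0000e-02 -1.6506e+02] F [0.4 1.4 5.2] gap 10.9 gf 60.4 t 3.6
[ 0.3718946  -0.26198764  0.05278184]
```

View pics/s2.png

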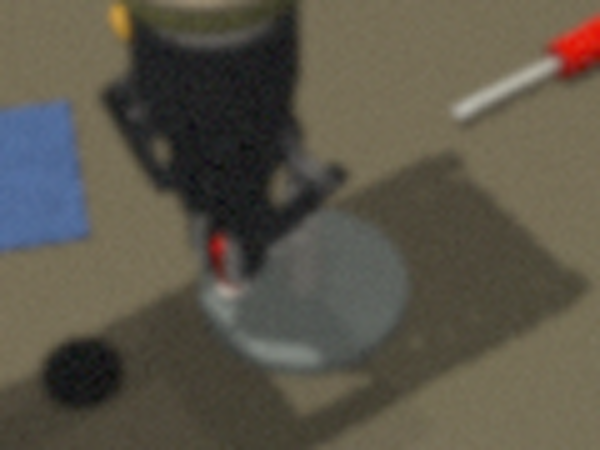

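The grip is good and side forces are small. Now the pull, straight back along tool +x.

Emit:
jog_arm:
  rows:
    - [[3,0,0],[0,0,0]]
    - [[6,0,0],[0,0,0]]
    - [[9,0,0],[0,0,0]]
    - [[12,0,0],[0,0,0]]
    - [[15,0,0],[0,0,0]]
    - [[18,0,0],[0,0,0]]
    - [[21,0,0],[0,0,0]]
    - [[24,0,0],[0,0,0]]
    - [[27,0,0],[0,0,0]]
    - [[30,0,0],[0,0,0]]

```text
time: 4.65
tool_pos: [461.4, 0.2, 64.5]
tcp_rot: [180.0, -0.0, -165.1]
ft_force: [1.9, 0.3, -4.9]
finger_gap: 10.8
grip_force: 59.2
```

Emit:
jog_arm:
  rows:
    - [[4,0,0],[0,0,0]]
    - [[8,0,0],[0,0,0]]
    - [[12,0,0],[0,0,0]]
    - [[16,0,0],[0,0,0]]
    - [[20,0,0],[0,0,0]]
    - [[24,0,0],[0,0,0]]
    - [[28,0,0],[0,0,0]]
    - [[32,0,0],[0,0,0]]
    - [[35,0,0],[0,0,0]]
    - [[35,0,0],[0,0,0]]

```text
time: 5.65
tool_pos: [427.9, -8.8, 64.8]
tcp_rot: [180.0, -0.0, -165.1]
ft_force: [0.4, -0.1, 0.1]
finger_gap: 10.5
grip_force: 59.7
```

```bash
python3 -c "
from h import *
# clip centre(-15,5.5) on mat centre; tab is at (-46,5.5): 31 behind
a=np.radians(15);m=np.array([455.3,195.1]);t=m-31*np.array([np.cos(a),np.sin(a)])
print(t);go(t[0],t[1],110)
p,d,c,T=snap('wrist')
cv2.imwrite('pics/w3.png',cv2.resize(p[100:400,190:430],None,fx=2,fy=2))
"
```

```text
[425.35629939 187.0766096 ]
-> [-48.0, 189.9, -45.2] [0.0, -0.0001, -0.0011] | at [427.9  -8.8  64.8] [ 1.8000e+02 -1.0000e-02 -1.6506e+02] F [ 0.4 -0.1  0.1] gap 10.5 gf 59.7 t 5.7
```

View pics/w3.png

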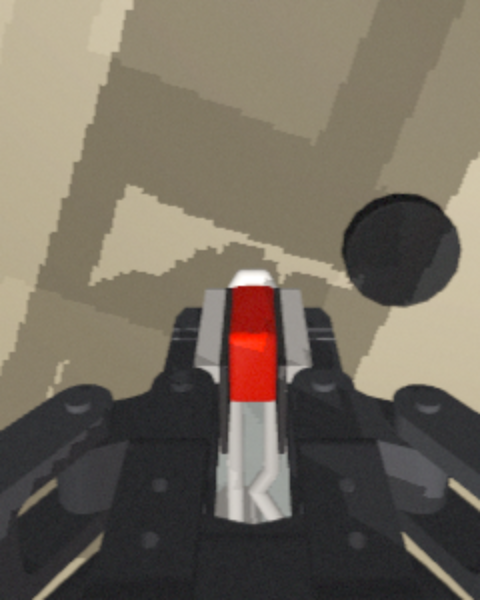

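The clip is out and held squarely. I'll carry it to the mat.

Emit:
jog_arm:
  rows:
    - [[0,40,-45],[0,0,0]]
    - [[-20,85,-45],[0,0,0]]
    - [[-48,130,-45],[0,0,0]]
    - [[-48,170,-45],[0,0,0]]
    - [[-48,189.9,-45],[0,0,0]]
    - [[-48,189.9,-45],[0,0,0]]
    - [[-48,189.9,-15],[0,0,0]]
    - [[-48,189.9,15],[0,0,0]]
    - [[-48,189.9,35],[0,0,0]]
    - [[-48,189.9,35],[0,0,0]]

```text
time: 6.7
tool_pos: [423.1, 185.4, 26.7]
tcp_rot: [-180.0, -0.4, -165.1]
ft_force: [-0.6, -0.2, -0.8]
finger_gap: 10.9
grip_force: 59.7
```

```bash
python3 -c "
from h import *
go(425.4,187.1,13)
p,d,c,T=snap('side')
cv2.imwrite('pics/s3.png',cv2.resize(p[140:240,190:310],None,fx=5,fy=5,interpolation=cv2.INTER_CUBIC))
"
```

```text
-> [-2.8, 1.1, 13.6] [-0.0006, -0.0063, -0.0017] | at [423.1 185.4  26.7] [-179.97   -0.36 -165.1 ] F [-0.6 -0.2 -0.8] gap 10.9 gf 59.7 t 6.7
```

View pics/s3.png

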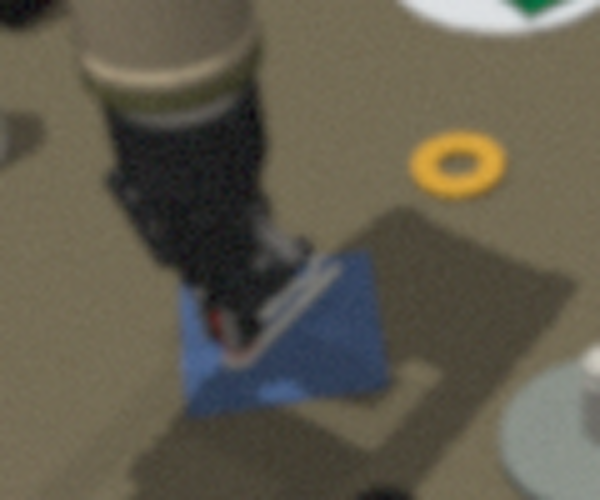

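The clip hangs over the mat. I'll lower it slowly, reading force.

Emit:
jog_arm:
  rows:
    - [[-1,0.5,3],[0,0,0]]
    - [[-2,1,5],[0,0,0]]
    - [[-2,1,7],[0,0,0]]
    - [[-2,1,8.5],[0,0,0]]
    - [[-2,1,10],[0,0,0]]
    - [[-2,1,10],[0,0,0]]
  force: 30

```text
time: 7.35
tool_pos: [427.2, 188.6, 19.7]
tcp_rot: [-180.0, -0.0, -165.1]
ft_force: [0.6, 0.6, -0.1]
finger_gap: 10.9
grip_force: 59.7
```

Emit:
jog_arm:
  rows:
    - [[0,0,1],[0,0,0]]
    - [[0,0,2],[0,0,0]]
    - [[0,0,2],[0,0,0]]

```text
time: 7.65
tool_pos: [427.6, 188.7, 19.2]
tcp_rot: [-180.0, -0.0, -165.0]
ft_force: [-7.2, -2.4, 16.1]
finger_gap: 10.5
grip_force: 62.2
```

Emit:
jog_arm:
  rows:
    - [[0,0,1],[0,0,0]]
    - [[0,0,2],[0,0,0]]
    - [[0,0,2],[0,0,0]]

```text
time: 7.95
tool_pos: [428.8, 189.2, 18.6]
tcp_rot: [180.0, 0.1, -165.0]
ft_force: [-8.0, -2.1, 27.3]
finger_gap: 10.7
grip_force: 64.0
```

Emit:
jog_arm:
  rows:
    - [[0,0,-1.5],[0,0,0]]
    - [[0,0,-3],[0,0,0]]
    - [[0,0,-3],[0,0,0]]

```text
time: 8.25
tool_pos: [427.7, 188.7, 19.1]
tcp_rot: [180.0, 0.0, -165.1]
ft_force: [-0.2, 1.2, 3.7]
finger_gap: 10.3
grip_force: 60.6
```

Emit:
jog_arm:
  rows:
    - [[0,0,0],[0,0,0]]
    - [[0,0,0],[0,0,0]]
    - [[0,0,0],[0,0,0]]
    - [[0,0,0],[0,0,0]]
    - [[0,0,0],[0,0,0]]
  grip: 40

```text
time: 8.75
tool_pos: [427.2, 188.6, 18.7]
tcp_rot: [180.0, -0.0, -165.1]
ft_force: [-1.2, -0.1, -0.0]
finger_gap: 40.2
grip_force: 0.0
```

Emit:
jog_arm:
  rows:
    - [[0,0,-30],[0,0,0]]
    - [[0,0,-70],[0,0,0]]
    - [[0,0,-120],[0,0,0]]
    - [[0,0,-160],[0,0,0]]
    - [[0,0,-180],[0,0,0]]
    - [[0,0,-180],[0,0,0]]

```text
time: 9.35
tool_pos: [429.6, 189.4, 203.2]
tcp_rot: [180.0, 0.4, -165.1]
ft_force: [1.0, 0.2, -0.5]
finger_gap: 40.2
grip_force: 0.0
```

```bash
python3 -c "
from h import *
p,d,c,T=snap('wrist','w4.png');X=cloud(d,c,T);np.savez('w4.npz',X=X,T=T)
go(425,187,200)
"
```

```text
-> [3.9, -1.0, 0.6] [0.0002, 0.0038, -0.001] | at [428.5 189.  200.7] [ 179.99    0.22 -165.06] F [ 0.   0.1 -0.2] gap 39.8 gf 0.0 t 9.4
```

View pics/w4.png

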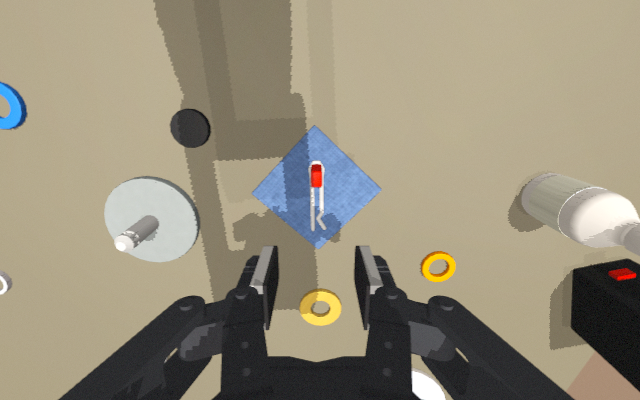

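The clip lies flat on the mat (tab at pixel (316,175), tips at (312,229)) well inside its edges. Next is the brass ring, now at (320,308).

Emit:
jog_arm:
  rows:
    - [[-50,2,0],[0,-0.003,0]]
    - [[-100,3,0],[0,-0.003,0]]
    - [[-150,4,0],[0,-0.003,0]]
    - [[-188,4,0],[0,-0.003,0]]
    - [[-188,4,0],[0,-0.003,0]]
    - [[-188,4,0],[0,-0.003,0]]
    - [[-188,4,0],[0,-0.003,0]]
  grip: 66

```text
time: 10.1
tool_pos: [606.7, 240.7, 197.6]
tcp_rot: [-180.0, 0.0, -165.1]
ft_force: [0.6, -0.5, 0.1]
finger_gap: 66.0
grip_force: 0.0
```

```bash
cat >> h.py <<'E'
HS={'b':((18,100,60),(32,255,255),57),'c':((95,130,60),(125,255,255),50),'d':((8,120,60),(20,255,255),43),'e':((0,0,150),(180,60,255),36)}
def ring(k,exp,rad=45,snapn='wrist',save=None,z=4):
    p,d,c,T=snap(snapn,save);lo,hi,D=HS[k]
    m=cv2.inRange(cv2.cvtColor(p,cv2.COLOR_BGR2HSV),lo,hi)
    X=cloud(np.ones((400,640)),c,T);o=T[:3,3];q=X-o;P=o+q*((z-o[2])/q[...,2])[...,None]
    m[np.hypot(P[...,0]-exp[0],P[...,1]-exp[1])>rad]=0
    m[300:,:280]=0; m[300:,360:]=0
    Q=P[m>0][:,:2].astype(np.float32);e=cv2.minEnclosingCircle(Q);mm=(Q.min(0)+Q.max(0))/2
    print(k,'n',len(Q),'circ',np.round(e[0],1),'dia',round(2*e[1],1),'mean',Q.mean(0).round(1),'bbox mid',mm.round(1),'ext',np.ptp(Q,axis=0).round(1),'want',D)
    return Q.mean(0)
E
python3 -c "
from h import *
g=ring('b',(611,242),save='w5.png')
go(g[0],g[1],40)
"
```

```text
b n 1582 circ [612.9 244.2] dia 58.0 mean [612.3 244. ] bbox mid [612.9 244.3] ext [57.6 57.5] want 57
-> [-5.8, 1.7, 158.6] [0.0, 0.0022, -0.0008] | at [606.8 240.8 198.6] [ 1.8000e+02  1.2000e-01 -1.6505e+02] F [0.5 0.2 0.5] gap 65.8 gf 0.0 t 10.2
```

Emit:
jog_arm:
  rows:
    - [[-6.5,1.8,45],[0,0.001,0]]
    - [[-6.5,1.8,90],[0,0.001,0]]
    - [[-6.5,1.8,130],[0,0.001,0]]
    - [[-6.5,1.8,160],[0,0.001,0]]
    - [[-6.5,1.8,178],[0,0.001,0]]
    - [[-6.5,1.8,184],[0,0.001,0]]
    - [[-6.5,1.8,188],[0,0.001,0]]
    - [[-6.5,1.8,188],[0,0.001,0]]
    - [[-6.5,1.8,188],[0,0.001,0]]

```text
time: 11.05
tool_pos: [615.7, 245.0, 13.0]
tcp_rot: [180.0, 0.3, -165.1]
ft_force: [-0.4, 0.3, 1.0]
finger_gap: 65.9
grip_force: 0.0
```

Emit:
jog_arm:
  rows:
    - [[0,0,2],[0,0,0]]
    - [[0,0,4],[0,0,0]]
    - [[0,0,6],[0,0,0]]
    - [[0,0,8],[0,0,0]]
    - [[0,0,8],[0,0,0]]

```text
time: 11.55
tool_pos: [613.9, 244.4, 2.2]
tcp_rot: [-180.0, 0.1, -165.1]
ft_force: [0.3, 0.0, -0.3]
finger_gap: 66.1
grip_force: 0.0
```

Emit:
jog_arm:
  rows:
    - [[0,0,1],[0,0,0]]
    - [[0,0,2],[0,0,0]]
    - [[0,0,2],[0,0,0]]

```text
time: 11.85
tool_pos: [614.2, 244.5, 0.7]
tcp_rot: [-180.0, 0.1, -165.1]
ft_force: [0.3, 0.3, -0.6]
finger_gap: 65.7
grip_force: 0.0
```

Emit:
jog_arm:
  rows:
    - [[0,0,1],[0,0,0]]
    - [[0,0,2],[0,0,0]]
    - [[0,0,2],[0,0,0]]

```text
time: 12.15
tool_pos: [614.2, 244.5, -1.4]
tcp_rot: [-180.0, 0.1, -165.1]
ft_force: [0.7, 0.6, -0.1]
finger_gap: 66.2
grip_force: 0.0
```

Emit:
jog_arm:
  rows:
    - [[0,0,1],[0,0,0]]
    - [[0,0,2],[0,0,0]]
    - [[0,0,2],[0,0,0]]

```text
time: 12.45
tool_pos: [614.2, 244.5, -3.4]
tcp_rot: [180.0, 0.1, -165.1]
ft_force: [-0.5, -0.7, -0.4]
finger_gap: 66.2
grip_force: 0.0
```

Emit:
jog_arm:
  rows:
    - [[0,0,1],[0,0,0]]
    - [[0,0,2],[0,0,0]]
    - [[0,0,2],[0,0,0]]

```text
time: 12.75
tool_pos: [614.2, 244.5, -5.4]
tcp_rot: [-180.0, 0.1, -165.1]
ft_force: [-0.2, -0.0, -0.4]
finger_gap: 65.6
grip_force: 0.0
```

Emit:
jog_arm:
  rows:
    - [[0,0,1],[0,0,0]]
    - [[0,0,1],[0,0,0]]

```text
time: 12.95
tool_pos: [614.2, 244.5, -6.3]
tcp_rot: [-180.0, 0.1, -165.1]
ft_force: [-1.1, 0.0, 0.1]
finger_gap: 66.1
grip_force: 0.0
```

Emit:
jog_arm:
  rows:
    - [[1.3,0,-1.2],[0,0,0]]
    - [[1.3,0,-1.2],[0,0,0]]
    - [[1.3,0,-1.2],[0,0,0]]
    - [[1.3,0,-1.2],[0,0,0]]
    - [[1.3,0,-1.2],[0,0,0]]
    - [[1.3,0,-1.2],[0,0,0]]
    - [[1.3,0,-1.2],[0,0,0]]
  grip: 45
  force: 40

```text
time: 13.65
tool_pos: [614.0, 244.5, -3.7]
tcp_rot: [180.0, 0.2, -165.1]
ft_force: [0.1, -0.8, 6.2]
finger_gap: 54.4
grip_force: 45.4
```

Emit:
jog_arm:
  rows:
    - [[0,0,-10],[0,0,0]]
    - [[0,0,-30],[0,0,0]]
    - [[0,0,-70],[0,0,0]]
    - [[0,0,-110],[0,0,0]]
    - [[0,0,-110],[0,0,0]]

```text
time: 14.15
tool_pos: [617.1, 245.5, 113.3]
tcp_rot: [180.0, 0.8, -165.1]
ft_force: [1.3, 1.3, -0.0]
finger_gap: 54.6
grip_force: 42.5
```

```bash
python3 -c "
from h import *
s=r.sense()
p,d,c,T=snap('wrist','w6.png')
# held ring in tool frame, plane near tips
hsv=cv2.cvtColor(p,cv2.COLOR_BGR2HSV);m=cv2.inRange(hsv,*HS['b'][:2]);m[:150]=0;m[:,:150]=0;m[:,490:]=0
X=cloud(d,c,T)[m>0];print(len(X),'z pct',np.percentile(X[:,2],[5,50,95]))
go(538.7,15.3,110)
"
```

```text
7681 z pct [120.06907217 123.89215482 124.91407416]
-> [133.5, -202.1, -1.3] [0.0003, 0.0097, -0.001] | at [615.6 245.  110.1] [ 179.98    0.55 -165.05] F [ 0.2 -0.3 -0.8] gap 54.6 gf 42.5 t 14.2
```

View pics/w6.png

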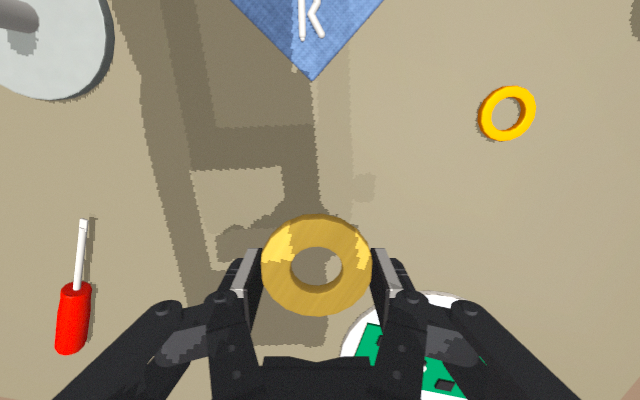

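The brass ring is held level at (316,262). Its top is about 12 mm above the TCP, so its underside is at TCP +4. Next I'll compute the ring's offset in the tool frame.

```bash
cat >> h.py <<'E'
def held(k,zt,top=150,l=150,rr=490,save=None):
    "centre of held ring in tool frame; zt = height of ring top above TCP"
    p,d,c,T=snap('wrist',save); Tc=np.array(c['tool_from_camera'])
    m=cv2.inRange(cv2.cvtColor(p,cv2.COLOR_BGR2HSV),*HS[k][:2]);m[:top]=0;m[:,:l]=0;m[:,rr:]=0
    n,lab,st,_=cv2.connectedComponentsWithStats(m);i=1+np.argmax(st[1:,4]);m=(lab==i).astype(np.uint8)
    print('ztop(tool)',np.median((ray(c,Tc,np.argwhere(m)[:,::-1])*d[m>0][:,None]@Tc[:3,:3].T+Tc[:3,3])[:,2]).round(1))
    cs,h=cv2.findContours(m,cv2.RETR_CCOMP,2)
    for cc in cs:
        if len(cc)>40:
            P=onz(c,Tc,cc.reshape(-1,2),-zt)[:,:2].astype(np.float32);e=cv2.fitEllipse(P);print('contour n',len(P),'bbox mid',((P.min(0)+P.max(0))/2).round(1),'ext',np.ptp(P,axis=0).round(1),'ell',np.round(e[0],1),np.round(e[1],1))
E
python3 -c "
from h import *
held('b',12)
go(538.8,15.0,110)
"
```

```text
ztop(tool) -10.6
contour n 158 bbox mid [4.  0.6] ext [57.4 54.6] ell [3.9 0.5] [54.8 57.1]
contour n 62 bbox mid [5.  0.6] ext [21.7 25.4] ell [5.  0.6] [21.7 24.9]
-> [131.7, -202.3, -3.6] [0.0001, 0.0053, -0.001] | at [613.9 244.5 107.1] [ 179.99    0.3  -165.06] F [-0.2  0.4 -0.7] gap 54.5 gf 42.4 t 14.2
```

Emit:
jog_arm:
  rows:
    - [[25,-40,0],[0,0.005,0]]
    - [[50,-80,0],[0,0.005,0]]
    - [[75,-120,0],[0,0.005,0]]
    - [[100,-160,0],[0,0.005,0]]
    - [[128.9,-202.2,0],[0,0.005,0]]
    - [[128.9,-202.2,10],[0,0.005,0]]
    - [[128.9,-202.2,20],[0,0.005,0]]
    - [[128.9,-202.2,20],[0,0.005,0]]
    - [[128.9,-202.2,20],[0,0.005,0]]
    - [[128.9,-202.2,20],[0,0.005,0]]

```text
time: 15.25
tool_pos: [540.8, 16.7, 84.7]
tcp_rot: [180.0, -0.2, -165.0]
ft_force: [0.2, 0.1, -0.2]
finger_gap: 54.7
grip_force: 42.5
```

```bash
python3 -c "
from h import *
go(541.7,15.8,84)
held('b',12,save='w7.png')
p=cv2.imread('pics/w7.png');cv2.imwrite('pics/w7c.png',cv2.resize(p[190:340,240:400],None,fx=4,fy=4,interpolation=cv2.INTER_CUBIC))
"
```

```text
-> [-0.7, -1.1, 0.7] [0.0002, -0.0032, 0.0008] | at [540.8  16.7  84.7] [ 179.99   -0.18 -164.95] F [ 0.2  0.1 -0.2] gap 54.7 gf 42.5 t 15.2
ztop(tool) -10.6
contour n 154 bbox mid [3.8 0.5] ext [56.9 54.6] ell [3.8 0.5] [54.7 56.9]
contour n 64 bbox mid [5.3 0.6] ext [22.3 25.4] ell [5.  0.6] [22.  24.8]
```

View pics/w7c.png

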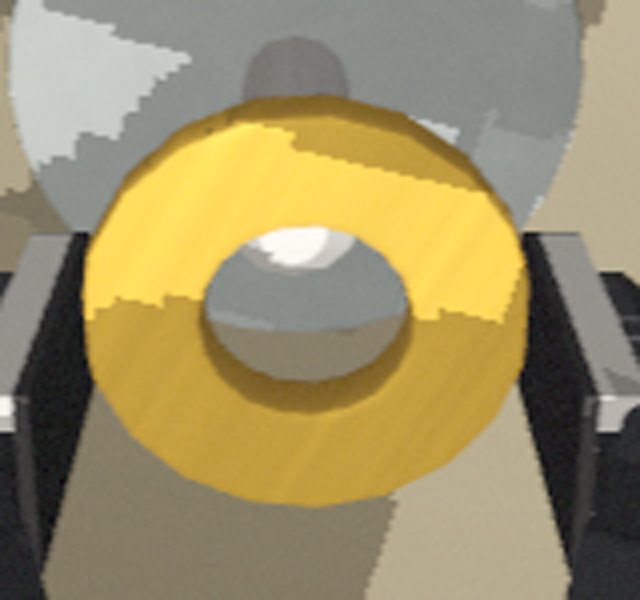

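Through the bore I can see the post top. Its far edge is at crop (303,268), which is image (315.6,256.9).

```bash
python3 -c "
from h import *
c=r.camera_params('wrist');Tc=np.array(c['tool_from_camera'])
s=r.sense()
P=onz(c,Tc,[[240+303/4-.4,190+268/4-.4]],s['tool_pos'][2]-71)[0];print(P)
print('centre',P[:2]+[5,0]);go(541,16.3,84)
"
```

```text
[-4.73719485  0.17568394 13.96078425]
centre [0.26280515 0.17568394]
-> [-0.0, -0.3, 1.0] [0.0, -0.0028, 0.0007] | at [540.9  16.6  85. ] [ 1.8000e+02 -1.6000e-01 -1.6496e+02] F [ 0.1  0.1 -1.1] gap 54.5 gf 42.5 t 15.3
```

Emit:
jog_arm:
  rows:
    - [[-3.5,-0.3,0],[0,-0.003,0]]
    - [[-3.5,-0.3,3],[0,-0.003,0]]
    - [[-3.5,-0.3,7],[0,-0.003,0]]
    - [[-3.5,-0.3,11],[0,-0.003,0]]
    - [[-3.5,-0.3,15],[0,-0.003,0]]
    - [[-3.5,-0.3,18],[0,-0.003,0]]
    - [[-3.5,-0.3,21],[0,-0.003,0]]
    - [[-3.5,-0.3,24],[0,-0.003,0]]
    - [[-3.5,-0.3,26],[0,-0.003,0]]
    - [[-3.5,-0.3,26],[0,-0.003,0]]

```text
time: 16.3
tool_pos: [543.7, 16.2, 58.4]
tcp_rot: [180.0, -0.0, -165.1]
ft_force: [-0.3, 0.2, 0.1]
finger_gap: 54.6
grip_force: 42.5
```

Emit:
jog_arm:
  rows:
    - [[0,0,2],[0,0,0]]
    - [[0,0,4],[0,0,0]]
    - [[0,0,4],[0,0,0]]

```text
time: 16.6
tool_pos: [543.7, 16.1, 54.5]
tcp_rot: [180.0, -0.0, -165.1]
ft_force: [0.2, 0.3, -0.5]
finger_gap: 55.0
grip_force: 42.5
```

Emit:
jog_arm:
  rows:
    - [[0,0,5],[0,0,0]]
    - [[0,0,11],[0,0,0]]
    - [[0,0,18],[0,0,0]]
    - [[0,0,25],[0,0,0]]
    - [[0,0,32],[0,0,0]]
    - [[0,0,38],[0,0,0]]
    - [[0,0,42],[0,0,0]]
    - [[0,0,43],[0,0,0]]
    - [[0,0,43],[0,0,0]]

```text
time: 17.5
tool_pos: [543.8, 16.2, 11.7]
tcp_rot: [180.0, -0.0, -165.1]
ft_force: [-0.9, -0.5, -0.7]
finger_gap: 54.4
grip_force: 42.5
```

Emit:
jog_arm:
  rows:
    - [[0,0,0],[0,0,0]]
    - [[0,0,0],[0,0,0]]
    - [[0,0,0],[0,0,0]]
    - [[0,0,0],[0,0,0]]
    - [[0,0,0],[0,0,0]]
  grip: 66

```text
time: 18.0
tool_pos: [544.0, 16.1, 11.9]
tcp_rot: [-180.0, 0.0, -165.1]
ft_force: [0.7, 0.4, -0.1]
finger_gap: 66.0
grip_force: 0.0
```

Emit:
jog_arm:
  rows:
    - [[0,0,-10],[0,0,0]]
    - [[0,0,-30],[0,0,0]]
    - [[0,0,-70],[0,0,0]]
    - [[0,0,-120],[0,0,0]]
    - [[0,0,-165],[0,0,0]]
    - [[0,0,-190],[0,0,0]]
    - [[0,0,-190],[0,0,0]]
    - [[0,0,-190],[0,0,0]]

```text
time: 18.8
tool_pos: [544.4, 16.1, 203.0]
tcp_rot: [-180.0, 0.1, -165.1]
ft_force: [-0.6, -0.1, -1.5]
finger_gap: 66.3
grip_force: 0.0
```

```bash
python3 -c "
from h import *
p,d,c,T=snap('wrist','w8.png');X=cloud(d,c,T);m=cv2.inRange(cv2.cvtColor(p,cv2.COLOR_BGR2HSV),*HS['b'][:2])>0
m&=np.hypot(X[...,0]-540,X[...,1]-16)<50
print('brass z',np.percentile(X[m][:,2],[10,50,90]),X[m].mean(0), m.sum())
ring('c',(447.6,-154.2)); ring('b',(538,16),z=16)
go(447.6,-154.2,200)
"
```

```text
brass z [17.89743677 18.99428717 19.89777656] [538.8805217   15.39910346  18.9179668 ] 1393
c n 1648 circ [ 447.7 -155.4] dia 50.6 mean [ 447.5 -155.8] bbox mid [ 448.1 -155.3] ext [48.9 50.2] want 50
b n 1409 circ [542.4  16.1] dia 57.1 mean [539.5  15.5] bbox mid [542.5  16.2] ext [56.6 56.3] want 57
-> [136.0, -140.1, 0.3] [0.001, -0.0028, -0.001] | at [542.8  16.2 200.1] [ 1.7994e+02 -1.6000e-01 -1.6506e+02] F [-0.9 -0.7 -0.2] gap 65.9 gf 0.0 t 18.9
```

The brass ring is seated, with its top at about 19–20 mm. Blue is next.

Emit:
jog_arm:
  rows:
    - [[35,-35,0],[0,-0.002,0]]
    - [[70,-70,0],[0,-0.002,0]]
    - [[105,-105,0],[0,-0.002,0]]
    - [[138.7,-141,0],[0,-0.002,0]]
    - [[138.7,-141,0],[0,-0.002,0]]
    - [[138.7,-141,0],[0,-0.002,0]]
    - [[138.7,-141,0],[0,-0.002,0]]
  grip: 60

```text
time: 19.65
tool_pos: [446.1, -155.1, 200.9]
tcp_rot: [179.9, 0.1, -165.0]
ft_force: [0.2, 0.3, 1.0]
finger_gap: 60.0
grip_force: 0.0
```

```bash
python3 -c "
from h import *
g=ring('c',(447.6,-155))
go(g[0]-2.4,g[1]-.6,-4)
"
```

```text
c n 1045 circ [ 448.  -155.5] dia 49.9 mean [ 447.6 -155.5] bbox mid [ 447.9 -155.4] ext [49.5 48.6] want 50
-> [1.7, -1.2, 205.1] [0.0012, 0.0012, 0.0002] | at [ 446.4 -154.8  201.1] [ 1.7993e+02  7.0000e-02 -1.6499e+02] F [ 0.5 -0.3  0.9] gap 59.7 gf 0.0 t 19.7
```

Emit:
jog_arm:
  rows:
    - [[1.3,-1.2,45],[0.001,0.001,0]]
    - [[1.3,-1.2,90],[0.001,0.001,0]]
    - [[1.3,-1.2,135],[0.001,0.001,0]]
    - [[1.3,-1.2,170],[0.001,0.001,0]]
    - [[1.3,-1.2,188],[0.001,0.001,0]]
    - [[1.3,-1.2,196],[0.001,0.001,0]]
    - [[1.3,-1.2,200],[0.001,0.001,0]]
    - [[1.3,-1.2,202.5],[0.001,0.001,0]]
    - [[1.3,-1.2,202.5],[0.001,0.001,0]]
    - [[1.3,-1.2,202.5],[0.001,0.001,0]]

```text
time: 20.7
tool_pos: [446.7, -157.6, 0.4]
tcp_rot: [-179.9, 0.1, -165.0]
ft_force: [0.5, -0.4, 0.2]
finger_gap: 60.0
grip_force: 0.0
```

Emit:
jog_arm:
  rows:
    - [[0,0,0],[0,0,0]]
    - [[0,0,0],[0,0,0]]
    - [[0,0,0],[0,0,0]]
    - [[0,0,0],[0,0,0]]
    - [[0,0,0],[0,0,0]]
    - [[0,0,0],[0,0,0]]
    - [[0,0,0],[0,0,0]]
  grip: 40

```text
time: 21.4
tool_pos: [446.6, -157.7, 0.9]
tcp_rot: [-179.9, 0.1, -165.1]
ft_force: [-2.8, 1.7, 9.6]
finger_gap: 47.5
grip_force: 39.4
```

Emit:
jog_arm:
  rows:
    - [[0,0,-10],[0,0,0]]
    - [[0,0,-30],[0,0,0]]
    - [[0,0,-70],[0,0,0]]
    - [[0,0,-110],[0,0,0]]
    - [[0,0,-110],[0,0,0]]
    - [[0,0,-110],[0,0,0]]

```text
time: 22.0
tool_pos: [446.7, -157.8, 111.3]
tcp_rot: [-179.8, 0.2, -165.1]
ft_force: [0.2, 0.8, -0.3]
finger_gap: 47.3
grip_force: 41.3
```

```bash
python3 -c "
from h import *
held('c',12)
go(541,16.4,95)
"
```

```text
ztop(tool) -5.8
contour n 117 bbox mid [3.2 0.6] ext [48.2 45.4] ell [3.3 0.6] [46.2 48.3]
contour n 54 bbox mid [4.2 0.6] ext [21.3 24.5] ell [4.2 0.6] [21.3 24.4]
-> [-136.9, 143.2, 14.6] [-0.0016, 0.0017, -0.0011] | at [ 445.6 -157.2  109.6] [-1.7991e+02  9.0000e-02 -1.6506e+02] F [-0.2  0.1 -1.3] gap 47.2 gf 41.3 t 22.1
```

Emit:
jog_arm:
  rows:
    - [[-35,35,0],[-0.0016,0.0017,-0.001]]
    - [[-70,70,0],[-0.0016,0.0017,-0.001]]
    - [[-105,105,0],[-0.0016,0.0017,-0.001]]
    - [[-136.4,142.2,0],[-0.0016,0.0017,-0.001]]
    - [[-136.4,142.2,10],[-0.0016,0.0017,-0.001]]
    - [[-136.4,142.2,20],[-0.0016,0.0017,-0.001]]
    - [[-136.4,142.2,20],[-0.0016,0.0017,-0.001]]
    - [[-136.4,142.2,20],[-0.0016,0.0017,-0.001]]
    - [[-136.4,142.2,20],[-0.0016,0.0017,-0.001]]

```text
time: 22.95
tool_pos: [540.4, 14.2, 89.3]
tcp_rot: [180.0, -0.1, -165.1]
ft_force: [0.2, 0.5, -0.3]
finger_gap: 46.7
grip_force: 41.3
```

```bash
python3 -c "
from h import *
held('c',7,save='w9.png')
go(540.5,15.5,85)
p=cv2.imread('pics/w9.png');cv2.imwrite('pics/w9c.png',cv2.resize(p[190:340,240:400],None,fx=4,fy=4,interpolation=cv2.INTER_CUBIC))
"
```

```text
ztop(tool) -5.8
contour n 118 bbox mid [0.3 0.5] ext [49.4 47.3] ell [0.2 0.5] [47.9 50.1]
contour n 54 bbox mid [1.1 0.6] ext [22.1 25.4] ell [1.1 0.6] [22.2 25.2]
-> [-0.1, 1.2, 4.7] [0.0004, -0.0002, -0.0017] | at [540.7  14.3  89.7] [ 1.7998e+02 -1.0000e-02 -1.6510e+02] F [ 0.6  0.1 -0.2] gap 46.9 gf 41.3 t 23.0
```

View pics/w9c.png

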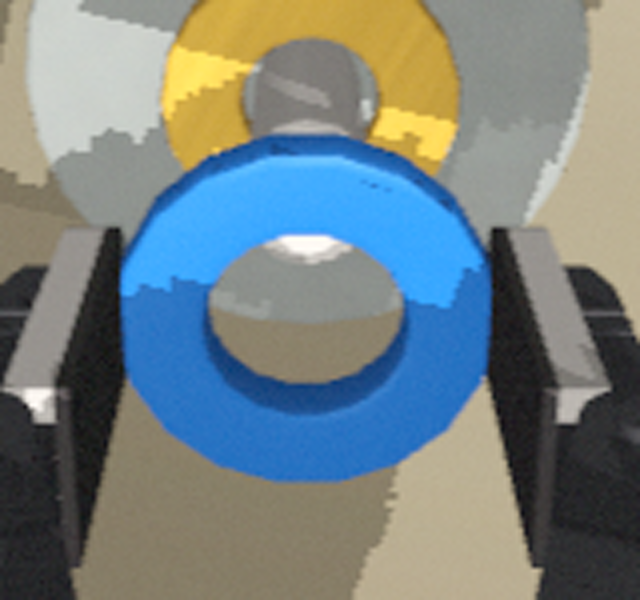

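The post's far top edge is at about crop (311,260), so only about 1 mm of correction is needed.

Emit:
jog_arm:
  rows:
    - [[-1.2,0.5,2],[0,0,0]]
    - [[-1.2,0.5,6],[0,0,0]]
    - [[-1.2,0.5,10],[0,0,0]]
    - [[-1.2,0.5,13],[0,0,0]]
    - [[-1.2,0.5,16],[0,0,0]]
    - [[-1.2,0.5,19],[0,0,0]]
    - [[-1.2,0.5,22],[0,0,0]]
    - [[-1.2,0.5,25],[0,0,0]]
    - [[-1.2,0.5,28],[0,0,0]]
    - [[-1.2,0.5,28],[0,0,0]]

```text
time: 24.0
tool_pos: [541.2, 16.2, 60.6]
tcp_rot: [179.9, -0.1, -165.0]
ft_force: [-1.0, -1.1, -0.4]
finger_gap: 47.0
grip_force: 41.2
```

Emit:
jog_arm:
  rows:
    - [[0,0,2],[0,0,0]]
    - [[0,0,4],[0,0,0]]
    - [[0,0,4],[0,0,0]]

```text
time: 24.3
tool_pos: [541.5, 16.2, 56.9]
tcp_rot: [180.0, -0.1, -165.0]
ft_force: [-2.2, -1.7, -0.4]
finger_gap: 46.7
grip_force: 41.3
```

Emit:
jog_arm:
  rows:
    - [[0.6,-0.4,3],[0,0,0]]
    - [[0.6,-0.4,8],[0,0,0]]
    - [[0.6,-0.4,14],[0,0,0]]
    - [[0.6,-0.4,20],[0,0,0]]
    - [[0.6,-0.4,25],[0,0,0]]
    - [[0.6,-0.4,30],[0,0,0]]
    - [[0.6,-0.4,33],[0,0,0]]
    - [[0.6,-0.4,33],[0,0,0]]

```text
time: 25.1
tool_pos: [540.8, 15.7, 23.6]
tcp_rot: [179.9, -0.1, -165.0]
ft_force: [0.4, -0.1, -2.0]
finger_gap: 47.1
grip_force: 41.3
```

Emit:
jog_arm:
  rows:
    - [[0,0,0],[0,0,0]]
    - [[0,0,0],[0,0,0]]
    - [[0,0,0],[0,0,0]]
    - [[0,0,0],[0,0,0]]
    - [[0,0,0],[0,0,0]]
  grip: 60

```text
time: 25.6
tool_pos: [541.3, 15.7, 24.4]
tcp_rot: [180.0, -0.0, -165.0]
ft_force: [0.3, 0.9, -0.4]
finger_gap: 60.2
grip_force: 0.0
```

Emit:
jog_arm:
  rows:
    - [[0,0,-10],[0,0,0]]
    - [[0,0,-30],[0,0,0]]
    - [[0,0,-70],[0,0,0]]
    - [[0,0,-120],[0,0,0]]
    - [[0,0,-165],[0,0,0]]
    - [[0,0,-178],[0,0,0]]
    - [[0,0,-178],[0,0,0]]
    - [[0,0,-178],[0,0,0]]

```text
time: 26.4
tool_pos: [540.9, 15.6, 201.5]
tcp_rot: [179.9, -0.1, -165.0]
ft_force: [-0.4, -0.1, -0.2]
finger_gap: 59.9
grip_force: 0.0
```

```bash
python3 -c "
from h import *
p,d,c,T=snap('wrist','w10.png');X=cloud(d,c,T);m=cv2.inRange(cv2.cvtColor(p,cv2.COLOR_BGR2HSV),*HS['c'][:2])>0
m&=np.hypot(X[...,0]-540,X[...,1]-16)<50
print('blue z',np.percentile(X[m][:,2],[10,50,90]),X[m].mean(0), m.sum())
ring('d',(512,370),60)
ring('e',(684,-175),45)
go(509,369,200)
"
```

```text
blue z [25.8867315  26.89932779 27.82731987] [539.25255574  15.98891439  26.90267888] 975
d n 348 circ [513. 373.] dia 49.4 mean [511.5 368. ] bbox mid [512.8 373. ] ext [42.9 49.2] want 43
e n 3676 circ [ 684. -175.] dia 90.0 mean [ 682.6 -175.3] bbox mid [ 684.  -175.1] ext [89.9 89.9] want 36
-> [-61.6, 349.3, 0.1] [0.002, -0.0047, -0.0] | at [539.9  15.7 199.7] [ 179.89   -0.27 -165.  ] F [-0.2 -0.3 -1. ] gap 59.8 gf 0.0 t 26.6
```

Blue is seated. Now to the orange ring.

Emit:
jog_arm:
  rows:
    - [[-8,45,0],[0.002,-0.002,0]]
    - [[-16,90,0],[0.002,-0.002,0]]
    - [[-24,135,0],[0.002,-0.002,0]]
    - [[-32,180,0],[0.002,-0.002,0]]
    - [[-40,225,0],[0.002,-0.002,0]]
    - [[-48,270,0],[0.002,-0.002,0]]
    - [[-56,315,0],[0.002,-0.002,0]]
    - [[-61,349,0],[0.002,-0.002,0]]
    - [[-61,349,0],[0.002,-0.002,0]]
    - [[-61,349,0],[0.002,-0.002,0]]
  grip: 53

```text
time: 27.55
tool_pos: [508.8, 368.6, 200.2]
tcp_rot: [-179.8, -0.1, -164.9]
ft_force: [0.8, -0.6, -0.4]
finger_gap: 52.9
grip_force: 0.0
```

Emit:
jog_arm:
  rows:
    - [[0,0,0],[0,0,0]]
    - [[0,0,0],[0,0,0]]

```text
time: 27.75
tool_pos: [510.2, 367.1, 202.0]
tcp_rot: [-179.9, 0.0, -165.1]
ft_force: [0.5, -0.4, -0.3]
finger_gap: 53.3
grip_force: 0.0
```

```bash
python3 -c "
from h import *
g=ring('d',(512,369),40)
go(g[0]-2.4,g[1]-.6,3)
"
```

```text
d n 135 circ [512.4 374.1] dia 43.7 mean [512. 372.] bbox mid [512.5 374.1] ext [43.2 42.9] want 43
-> [-0.2, 4.6, 199.2] [-0.0017, 0.0009, -0.0016] | at [510.3 367.2 202.2] [-1.7990e+02  5.0000e-02 -1.6509e+02] F [-0.1  0.3  0.3] gap 52.9 gf 0.0 t 27.8
```

Emit:
jog_arm:
  rows:
    - [[-1.3,6.2,45],[-0.001,0,0]]
    - [[-1.3,6.2,90],[-0.001,0,0]]
    - [[-1.3,6.2,135],[-0.001,0,0]]
    - [[-1.3,6.2,170],[-0.001,0,0]]
    - [[-1.3,6.2,186],[-0.001,0,0]]
    - [[-1.3,6.2,193],[-0.001,0,0]]
    - [[-1.3,6.2,197],[-0.001,0,0]]
    - [[-1.3,6.2,199],[-0.001,0,0]]
    - [[-1.3,6.2,199],[-0.001,0,0]]
    - [[-1.3,6.2,199],[-0.001,0,0]]

```text
time: 28.8
tool_pos: [510.9, 375.3, 5.1]
tcp_rot: [180.0, 0.2, -165.0]
ft_force: [-0.3, -0.6, -0.2]
finger_gap: 53.1
grip_force: 0.0
```

Emit:
jog_arm:
  rows:
    - [[0,0,0],[0,0,0]]
    - [[0,0,0],[0,0,0]]
    - [[0,0,0],[0,0,0]]
    - [[0,0,0],[0,0,0]]
    - [[0,0,0],[0,0,0]]
    - [[0,0,0],[0,0,0]]
    - [[0,0,0],[0,0,0]]
  grip: 33

```text
time: 29.5
tool_pos: [510.7, 375.2, 5.4]
tcp_rot: [180.0, 0.2, -165.0]
ft_force: [-2.4, -1.6, 8.8]
finger_gap: 38.2
grip_force: 39.1
```

Emit:
jog_arm:
  rows:
    - [[0,0,-10],[0,0,0]]
    - [[0,0,-30],[0,0,0]]
    - [[0,0,-70],[0,0,0]]
    - [[0,0,-110],[0,0,0]]
    - [[0,0,-110],[0,0,0]]
    - [[0,0,-110],[0,0,0]]

```text
time: 30.1
tool_pos: [511.0, 375.5, 116.0]
tcp_rot: [180.0, 0.3, -165.0]
ft_force: [0.3, 0.0, -0.8]
finger_gap: 37.8
grip_force: 40.2
```

```bash
python3 -c "
from h import *
HS['d']=((5,120,60),(24,255,255),43)
held('d',4)
go(540.7,15.8,100)
"
```

```text
ztop(tool) -1.0
contour n 86 bbox mid [2.  0.6] ext [43.4 38.1] ell [1.9 0.5] [40.4 43.4]
contour n 64 bbox mid [2.5 0.6] ext [21.7 24.8] ell [2.7 0.5] [21.6 24.4]
contour n 55 bbox mid [18.3  3.3] ext [ 5.5 18.5] ell [17.7  2.8] [ 6.  17.8]
-> [63.2, -354.7, 13.9] [-0.0002, 0.0021, 0.0001] | at [509.9 374.7 114. ] [-1.7999e+02  1.2000e-01 -1.6500e+02] F [ 0.4  0.7 -0.2] gap 38.0 gf 40.1 t 30.1
```

The gap readings (38 against a 43 mm ring) suggest only the tips are gripping the orange ring. I'll set it back down and regrasp lower.

Emit:
jog_arm:
  rows:
    - [[0,0,45],[0,0.002,0]]
    - [[0,0,85],[0,0.002,0]]
    - [[0,0,100],[0,0.002,0]]
    - [[0,0,105],[0,0.002,0]]
    - [[0,0,108],[0,0.002,0]]
    - [[0,0,108],[0,0.002,0]]
    - [[0,0,108],[0,0.002,0]]

```text
time: 30.85
tool_pos: [511.3, 375.5, 7.4]
tcp_rot: [180.0, 0.1, -165.0]
ft_force: [0.3, 0.0, -0.0]
finger_gap: 38.0
grip_force: 73.7
```

Emit:
jog_arm:
  rows:
    - [[0,0,0],[0,0,0]]
    - [[0,0,0],[0,0,0]]
    - [[0,0,0],[0,0,0]]
    - [[0,0,1],[0,0,0]]
    - [[0,0,2],[0,0,0]]
    - [[0,0,3],[0,0,0]]
    - [[0,0,4],[0,0,0]]
    - [[0,0,5],[0,0,0]]
    - [[0,0,5],[0,0,0]]
    - [[0,0,5],[0,0,0]]
  grip: 53

```text
time: 31.85
tool_pos: [509.9, 374.6, 0.4]
tcp_rot: [-180.0, -0.0, -165.0]
ft_force: [-1.2, 0.1, -0.8]
finger_gap: 53.0
grip_force: 0.0
```

Emit:
jog_arm:
  rows:
    - [[0,0,0.5],[0,0,0]]
    - [[0,0,1],[0,0,0]]
    - [[0,0,1],[0,0,0]]

```text
time: 32.15
tool_pos: [509.8, 374.6, -0.6]
tcp_rot: [-180.0, -0.0, -165.0]
ft_force: [-0.4, 0.2, -0.2]
finger_gap: 53.0
grip_force: 0.0
```

Emit:
jog_arm:
  rows:
    - [[0,0,0.5],[0,0,0]]
    - [[0,0,1],[0,0,0]]
    - [[0,0,1],[0,0,0]]

```text
time: 32.45
tool_pos: [509.8, 374.5, -1.7]
tcp_rot: [-180.0, -0.0, -165.0]
ft_force: [-0.4, 0.1, 0.2]
finger_gap: 52.8
grip_force: 0.0
```

Emit:
jog_arm:
  rows:
    - [[0,0,0],[0,0,0]]
    - [[0,0,0],[0,0,0]]
    - [[0,0,0],[0,0,0]]
    - [[0,0,0],[0,0,0]]
    - [[0,0,0],[0,0,0]]
    - [[0,0,0],[0,0,0]]
    - [[0,0,0],[0,0,0]]
  grip: 33

```text
time: 33.15
tool_pos: [510.2, 374.7, -1.1]
tcp_rot: [-180.0, -0.0, -165.0]
ft_force: [-0.7, -1.1, 5.2]
finger_gap: 41.1
grip_force: 40.6
```

Emit:
jog_arm:
  rows:
    - [[0,0,-10],[0,0,0]]
    - [[0,0,-30],[0,0,0]]
    - [[0,0,-70],[0,0,0]]
    - [[0,0,-110],[0,0,0]]
    - [[0,0,-110],[0,0,0]]
    - [[0,0,-110],[0,0,0]]

```text
time: 33.75
tool_pos: [511.0, 375.3, 110.5]
tcp_rot: [180.0, 0.2, -165.0]
ft_force: [0.9, 0.8, -1.4]
finger_gap: 40.7
grip_force: 40.5
```

```bash
python3 -c "
from h import *
HS['d']=((5,120,60),(24,255,255),43)
held('d',8,save='w11.png')
go(540.7,15.8,100)
"
```

```text
ztop(tool) -7.7
contour n 120 bbox mid [-1.1  0.6] ext [44.8 41.6] ell [-1.2  0.5] [41.8 44.4]
contour n 58 bbox mid [-0.3  0.6] ext [21.5 25.3] ell [-0.3  0.6] [21.9 24.9]
contour n 51 bbox mid [15.6  3.3] ext [ 4.9 18.1] ell [15.8  2.9] [ 4.1 17.7]
-> [63.1, -354.6, 8.7] [-0.0004, -0.0005, 0.0] | at [509.9 374.6 108.5] [-1.7998e+02 -3.0000e-02 -1.6500e+02] F [ 0.2 -0.4 -1. ] gap 41.2 gf 40.5 t 33.8
```

Emit:
jog_arm:
  rows:
    - [[8,-44,0],[0,0,0]]
    - [[16,-88,0],[0,0,0]]
    - [[24,-132,0],[0,0,0]]
    - [[32,-177,0],[0,0,0]]
    - [[40,-221,0],[0,0,0]]
    - [[48,-265,0],[0,0,0]]
    - [[56,-310,0],[0,0,0]]
    - [[64.8,-354.4,0],[0,0,0]]
    - [[64.8,-354.4,10],[0,0,0]]
    - [[64.8,-354.4,20],[0,0,0]]

```text
time: 34.8
tool_pos: [538.1, 14.6, 86.8]
tcp_rot: [180.0, -0.2, -165.2]
ft_force: [-0.7, 0.6, -0.5]
finger_gap: 40.9
grip_force: 40.6
```

Emit:
jog_arm:
  rows:
    - [[0,0,0],[0,0,0]]
    - [[0,0,0],[0,0,0]]
    - [[0,0,0],[0,0,0]]

```text
time: 35.1
tool_pos: [539.0, 16.8, 88.6]
tcp_rot: [-180.0, -0.1, -164.9]
ft_force: [0.4, -0.5, -0.1]
finger_gap: 41.1
grip_force: 40.6
```

```bash
python3 -c "
from h import *
go(539.1,15.5,85)
"
```

```text
-> [0.2, -1.3, 3.6] [-0.0002, -0.001, 0.0019] | at [539.   16.8  88.6] [-1.7999e+02 -6.0000e-02 -1.6489e+02] F [ 0.4 -0.5 -0.1] gap 41.1 gf 40.6 t 35.1
```

Emit:
jog_arm:
  rows:
    - [[0.2,-1,3],[0,-0.001,0.001]]
    - [[0.2,-1,7],[0,-0.001,0.001]]
    - [[0.2,-1,11],[0,-0.001,0.001]]
    - [[0.2,-1,15],[0,-0.001,0.001]]
    - [[0.2,-1,18],[0,-0.001,0.001]]
    - [[0.2,-1,21],[0,-0.001,0.001]]
    - [[0.2,-1,24],[0,-0.001,0.001]]
    - [[0.2,-1,27],[0,-0.001,0.001]]
    - [[0.2,-1,30],[0,-0.001,0.001]]
    - [[0.2,-1,30],[0,-0.001,0.001]]

```text
time: 36.1
tool_pos: [538.8, 14.5, 58.1]
tcp_rot: [-180.0, -0.0, -165.1]
ft_force: [-0.5, -0.2, -0.3]
finger_gap: 40.9
grip_force: 40.6
```

Emit:
jog_arm:
  rows:
    - [[0,0,2],[0,0,0]]
    - [[0,0,4],[0,0,0]]
    - [[0,0,4],[0,0,0]]

```text
time: 36.4
tool_pos: [539.0, 14.5, 54.4]
tcp_rot: [-180.0, -0.0, -165.1]
ft_force: [0.3, 0.1, -0.5]
finger_gap: 40.6
grip_force: 40.6
```

Emit:
jog_arm:
  rows:
    - [[0,0,4],[0,0,0]]
    - [[0,0,9],[0,0,0]]
    - [[0,0,14],[0,0,0]]
    - [[0,0,19],[0,0,0]]
    - [[0,0,23],[0,0,0]]
    - [[0,0,25],[0,0,0]]
    - [[0,0,25],[0,0,0]]

```text
time: 37.1
tool_pos: [538.8, 14.5, 29.2]
tcp_rot: [-180.0, -0.0, -165.1]
ft_force: [0.0, 0.7, -0.1]
finger_gap: 40.5
grip_force: 40.6
```

Emit:
jog_arm:
  rows:
    - [[0,0,0],[0,0,0]]
    - [[0,0,0],[0,0,0]]
    - [[0,0,0],[0,0,0]]
    - [[0,0,0],[0,0,0]]
    - [[0,0,0],[0,0,0]]
  grip: 55

```text
time: 37.6
tool_pos: [539.2, 14.5, 29.8]
tcp_rot: [-180.0, 0.0, -165.1]
ft_force: [-0.6, -0.6, -0.4]
finger_gap: 54.7
grip_force: 0.0
```

Emit:
jog_arm:
  rows:
    - [[0,0,-10],[0,0,0]]
    - [[0,0,-30],[0,0,0]]
    - [[0,0,-70],[0,0,0]]
    - [[0,0,-120],[0,0,0]]
    - [[0,0,-160],[0,0,0]]
    - [[0,0,-171],[0,0,0]]
    - [[0,0,-171],[0,0,0]]
    - [[0,0,-171],[0,0,0]]

```text
time: 38.4
tool_pos: [538.5, 14.6, 199.7]
tcp_rot: [-180.0, -0.0, -165.1]
ft_force: [-0.4, -0.4, -0.6]
finger_gap: 55.0
grip_force: 0.0
```

```bash
python3 -c "
from h import *
HS['d']=((5,120,60),(24,255,255),43)
p,d,c,T=snap('wrist','w12.png');X=cloud(d,c,T)
for k in 'dbc':
  m=cv2.inRange(cv2.cvtColor(p,cv2.COLOR_BGR2HSV),*HS[k][:2])>0
  m&=np.hypot(X[...,0]-540,X[...,1]-16)<50
  print(k,'z',np.percentile(X[m][:,2],[10,50,90]),X[m].mean(0), m.sum())
hsv=cv2.cvtColor(p,cv2.COLOR_BGR2HSV);print(hsv[241,112:150].tolist())
go(679.6,-176,200)
"
```

```text
d z [18.18090973 34.32843029 35.62485475] [534.70219632  11.99761531  29.47665573] 948
b z [17.97551922 34.26680454 35.64691304] [535.21329759  11.76811126  28.69640449] 880
c z [25.42419191 26.70211223 27.65951424] [541.18756757   4.62753157  26.60218537] 239
[[20, 58, 175], [21, 55, 175], [21, 55, 175], [21, 55, 175], [21, 55, 175], [21, 57, 176], [21, 59, 174], [20, 39, 196], [21, 7, 249], [0, 0, 255], [0, 0, 255], [10, 7, 221], [10, 16, 143], [10, 20, 112], [9, 29, 114], [20, 57, 162], [21, 55, 175], [22, 59, 174], [22, 57, 175], [21, 59, 176], [22, 57, 174], [19, 57, 174], [21, 57, 173], [21, 55, 176], [23, 58, 175], [22, 57, 175], [21, 59, 174], [20, 58, 176], [20, 57, 176], [22, 58, 176], [22, 56, 173], [19, 26, 210], [30, 5, 247], [0, 0, 255], [0, 0, 255], [135, 2, 230], [5, 9, 169], [10, 17, 137]]
-> [-87.7, -220.7, -1.7] [0.0006, -0.0026, -0.001] | at [538.   14.7 198.7] [ 1.7997e+02 -1.5000e-01 -1.6506e+02] F [ 0.4 -0.6 -0.3] gap 54.9 gf 0.0 t 38.5
```

Orange is seated, top at about 35 mm. Aluminium is the last ring.

Emit:
jog_arm:
  rows:
    - [[-18,-45,0],[0,-0.001,0]]
    - [[-36,-90,0],[0,-0.001,0]]
    - [[-54,-135,0],[0,-0.001,0]]
    - [[-72,-180,0],[0,-0.001,0]]
    - [[-87.7,-220.7,0],[0,-0.001,0]]
    - [[-87.7,-220.7,0],[0,-0.001,0]]
    - [[-87.7,-220.7,0],[0,-0.001,0]]
    - [[-87.7,-220.7,0],[0,-0.001,0]]
  grip: 46

```text
time: 39.25
tool_pos: [679.7, -175.0, 199.1]
tcp_rot: [179.9, -0.1, -165.0]
ft_force: [-0.1, 0.3, -0.3]
finger_gap: 46.0
grip_force: 0.0
```

```bash
sed -i "s/'e':((0,0,150),(180,60,255),36)/'e':((0,0,185),(180,34,255),36)/; s/'d':((8,120,60),(20,255,255),43)/'d':((5,120,60),(24,255,255),43)/" h.py
python3 -c "
from h import *
g=ring('e',(682,-175),35,save='w13.png')
go(g[0]-2.4,g[1]-.6,0)
"
```

```text
e n 329 circ [ 683.8 -177.1] dia 35.8 mean [ 684.2 -177.4] bbox mid [ 683.4 -176.8] ext [35.  35.1] want 36
-> [-0.9, -3.8, 200.0] [0.0007, 0.0002, 0.0] | at [ 680.  -174.7  200. ] [ 1.7996e+02  1.0000e-02 -1.6500e+02] F [ 0.9  0.3 -0. ] gap 46.2 gf 0.0 t 39.3
```

Emit:
jog_arm:
  rows:
    - [[-0.3,-3.1,45],[0,0,0]]
    - [[-0.3,-3.1,90],[0,0,0]]
    - [[-0.3,-3.1,135],[0,0,0]]
    - [[-0.3,-3.1,165],[0,0,0]]
    - [[-0.3,-3.1,182],[0,0,0]]
    - [[-0.3,-3.1,190],[0,0,0]]
    - [[-0.3,-3.1,194],[0,0,0]]
    - [[-0.3,-3.1,197],[0,0,0]]
    - [[-0.3,-3.1,197],[0,0,0]]
    - [[-0.3,-3.1,197],[0,0,0]]

```text
time: 40.3
tool_pos: [683.1, -179.4, 5.4]
tcp_rot: [-179.9, 0.2, -165.1]
ft_force: [-0.3, 0.3, 0.1]
finger_gap: 45.9
grip_force: 0.0
```

Emit:
jog_arm:
  rows:
    - [[0,0,1],[0,0,0]]
    - [[0,0,2],[0,0,0]]
    - [[0,0,2],[0,0,0]]

```text
time: 40.6
tool_pos: [682.0, -179.0, 1.7]
tcp_rot: [-180.0, 0.1, -165.1]
ft_force: [-0.1, 0.0, -0.8]
finger_gap: 46.1
grip_force: 0.0
```

Emit:
jog_arm:
  rows:
    - [[0,0,0],[0,0,0]]
    - [[0,0,0],[0,0,0]]
    - [[0,0,0],[0,0,0]]
    - [[0,0,0],[0,0,0]]
    - [[0,0,0],[0,0,0]]
    - [[0,0,0],[0,0,0]]
    - [[0,0,0],[0,0,0]]
  grip: 27

```text
time: 41.3
tool_pos: [682.3, -179.1, 2.1]
tcp_rot: [-180.0, 0.1, -165.1]
ft_force: [-1.6, -0.4, 4.7]
finger_gap: 32.9
grip_force: 39.8
```

Emit:
jog_arm:
  rows:
    - [[0,0,-10],[0,0,0]]
    - [[0,0,-30],[0,0,0]]
    - [[0,0,-70],[0,0,0]]
    - [[0,0,-110],[0,0,0]]
    - [[0,0,-110],[0,0,0]]
    - [[0,0,-110],[0,0,0]]

```text
time: 41.9
tool_pos: [683.0, -179.3, 114.0]
tcp_rot: [-179.9, 0.2, -165.1]
ft_force: [0.6, -0.6, -0.8]
finger_gap: 32.8
grip_force: 39.8
```

```bash
python3 -c "
from h import *
HS['e']=((0,0,190),(180,34,255),36)
held('e',8,l=220,rr=410,save='w14.png')
go(540.7,15.8,100)
"
```

```text
ztop(tool) -4.7
contour n 81 bbox mid [1.4 0.6] ext [33.5 31.4] ell [1.3 0.5] [32.7 33.5]
contour n 74 bbox mid [0.7 0.6] ext [26.  27.2] ell [0.7 0.5] [26.2 26.6]
-> [86.1, 224.5, 11.5] [-0.0003, 0.0012, -0.0009] | at [ 681.8 -178.9  111.7] [-1.7998e+02  7.0000e-02 -1.6505e+02] F [-1.  -0.  -0.9] gap 33.0 gf 39.8 t 42.0
```

Emit:
jog_arm:
  rows:
    - [[17,45,0],[0,0.001,-0.001]]
    - [[34,90,0],[0,0.001,-0.001]]
    - [[51,135,0],[0,0.001,-0.001]]
    - [[68,180,0],[0,0.001,-0.001]]
    - [[85.9,224.6,0],[0,0.001,-0.001]]
    - [[85.9,224.6,10],[0,0.001,-0.001]]
    - [[85.9,224.6,20],[0,0.001,-0.001]]
    - [[85.9,224.6,20],[0,0.001,-0.001]]
    - [[85.9,224.6,20],[0,0.001,-0.001]]
    - [[85.9,224.6,20],[0,0.001,-0.001]]

```text
time: 42.95
tool_pos: [541.6, 15.0, 91.5]
tcp_rot: [-180.0, 0.0, -165.1]
ft_force: [0.4, -0.1, 0.1]
finger_gap: 33.2
grip_force: 39.9
```

```bash
python3 -c "
from h import *
go(540.7,15.8,90)
"
```

```text
-> [0.7, 1.1, 1.5] [-0.0005, 0.0001, -0.0014] | at [541.6  15.   91.5] [-1.7997e+02  1.0000e-02 -1.6508e+02] F [ 0.4 -0.1  0.1] gap 33.2 gf 39.9 t 43.0
```

Emit:
jog_arm:
  rows:
    - [[0.7,0.9,3],[0,0,-0.001]]
    - [[0.7,0.9,7],[0,0,-0.001]]
    - [[0.7,0.9,11],[0,0,-0.001]]
    - [[0.7,0.9,15],[0,0,-0.001]]
    - [[0.7,0.9,18],[0,0,-0.001]]
    - [[0.7,0.9,21],[0,0,-0.001]]
    - [[0.7,0.9,24],[0,0,-0.001]]
    - [[0.7,0.9,27],[0,0,-0.001]]
    - [[0.7,0.9,29],[0,0,-0.001]]
    - [[0.7,0.9,29],[0,0,-0.001]]

```text
time: 43.95
tool_pos: [539.9, 16.6, 62.1]
tcp_rot: [-180.0, -0.0, -164.9]
ft_force: [-0.2, -0.3, 0.5]
finger_gap: 33.2
grip_force: 39.9
```

Emit:
jog_arm:
  rows:
    - [[0,0,2],[0,0,0]]
    - [[0,0,4],[0,0,0]]
    - [[0,0,4],[0,0,0]]

```text
time: 44.25
tool_pos: [539.9, 16.6, 58.2]
tcp_rot: [-180.0, -0.0, -164.9]
ft_force: [-0.4, -0.8, -0.2]
finger_gap: 33.2
grip_force: 39.9
```

Emit:
jog_arm:
  rows:
    - [[0,0,4],[0,0,0]]
    - [[0,0,9],[0,0,0]]
    - [[0,0,14],[0,0,0]]
    - [[0,0,18],[0,0,0]]
    - [[0,0,18],[0,0,0]]

```text
time: 44.75
tool_pos: [539.4, 16.6, 39.5]
tcp_rot: [180.0, -0.1, -164.9]
ft_force: [-0.9, -0.1, -0.0]
finger_gap: 32.9
grip_force: 39.9
```

Emit:
jog_arm:
  rows:
    - [[0,0,0],[0,0,0]]
    - [[0,0,0],[0,0,0]]
    - [[0,0,0],[0,0,0]]
    - [[0,0,0],[0,0,0]]
  grip: 50

```text
time: 45.15
tool_pos: [540.3, 16.5, 40.8]
tcp_rot: [-180.0, 0.0, -164.9]
ft_force: [-0.4, -0.8, 0.4]
finger_gap: 49.9
grip_force: 0.0
```

Emit:
jog_arm:
  rows:
    - [[0,0,-10],[0,0,0]]
    - [[0,0,-30],[0,0,0]]
    - [[0,0,-70],[0,0,0]]
    - [[0,0,-120],[0,0,0]]
    - [[0,0,-160],[0,0,0]]
    - [[0,0,-160],[0,0,0]]
    - [[0,0,-160],[0,0,0]]

```text
time: 45.85
tool_pos: [541.2, 16.5, 202.9]
tcp_rot: [-179.9, 0.2, -164.9]
ft_force: [0.3, 0.7, -0.4]
finger_gap: 50.0
grip_force: 0.0
```

```bash
python3 -c "
from h import *
p,d,c,T=snap('wrist','w15.png');X=cloud(d,c,T)
hsv=cv2.cvtColor(p,cv2.COLOR_BGR2HSV)
q=np.hypot(X[...,0]-540,X[...,1]-16)
m=(q>12)&(q<17)&(X[...,2]>10);print('alu top z',np.percentile(X[m][:,2],[5,25,50,75,95]))
for k in 'bcd':
  m=(cv2.inRange(hsv,*HS[k][:2])>0)&(q<45);print(k,np.percentile(X[m][:,2],[10,50,90]))
t,_,_,_=r.snapshot('top')[0],0,0,0
cv2.imwrite('pics/top2.png',t)
go(427.5,188.7,200)
"
```

```text
alu top z [ 42.18226296 277.35136385 282.26691421 285.7505684  288.28848613]
b [17.65439903 19.3354849  35.31499514]
c [25.14590141 26.73965407 27.84505805]
d [17.8733188  20.61887774 35.43114638]
-> [63.4, 195.2, -0.2] [0.0001, -0.0011, 0.0009] | at [539.4  16.6 199.7] [ 1.8000e+02 -6.0000e-02 -1.6495e+02] F [ 0.7 -0.8 -0.6] gap 50.0 gf 0.0 t 46.0
```

Four rings are stacked. Back to the clip on the mat.

Emit:
jog_arm:
  rows:
    - [[15,46,0],[0,0,0]]
    - [[30,92,0],[0,0,0]]
    - [[45,138,0],[0,0,0]]
    - [[60,184,0],[0,0,0]]
    - [[63.4,195.2,0],[0,0,0]]
    - [[63.4,195.2,0],[0,0,0]]
    - [[63.4,195.2,0],[0,0,0]]
    - [[63.4,195.2,0],[0,0,0]]
  grip: 36

```text
time: 46.75
tool_pos: [428.7, 187.4, 199.9]
tcp_rot: [-179.9, -0.0, -165.0]
ft_force: [-0.5, -0.7, 0.3]
finger_gap: 36.0
grip_force: 0.0
```

```bash
python3 -c "
from h import *
s=r.sense()
p,d,c,T=snap('wrist','w16.png');X=cloud(d,c,T)
hsv=cv2.cvtColor(p,cv2.COLOR_BGR2HSV)
m=((hsv[...,0]<8)|(hsv[...,0]>172))&(hsv[...,1]>120)&(hsv[...,2]>60)&(np.hypot(X[...,0]-427,X[...,1]-188)<40)
print('tab n',m.sum(),'z',np.percentile(X[m][:,2],[5,50,95]))
zt=40.5
uv=np.argwhere(m)[:,::-1]; P=onz(c,T,uv,zt)
t=X[m][:,2]>36;Q=P[t];a=np.radians(15)
U=Q[:,:2]@np.array([[np.cos(a),-np.sin(a)],[np.sin(a),np.cos(a)]])
print('tab top along/perp range',U.min(0),U.max(0),'centre',(U.min(0)+U.max(0))/2,'rect',cv2.minAreaRect(Q[:,:2].astype(np.float32)))
L=(hsv[...,1]<70)&(hsv[...,2]>120)&(np.hypot(P0[...,0]-0,0)<0) if 0 else None
st=s['tool_pos'];print('tcp along/perp',st[0]*np.cos(a)+st[1]*np.sin(a),-st[0]*np.sin(a)+st[1]*np.cos(a))
y0,y1,x0,x1=140,250,270,370
cv2.imwrite('pics/w16c.png',cv2.resize(p[y0:y1,x0:x1],None,fx=5,fy=5,interpolation=cv2.INTER_CUBIC))
go(427.5,188.7,60)
"
```

```text
tab n 239 z [16.41988348 38.99651056 40.38876948]
tab top along/perp range [455.49957107  67.29439284] [472.56771352  77.63623194] centre [464.0336423   72.46531239] rect ((429.4665222167969, 190.10057067871094), (17.06436538696289, 10.341279029846191), 14.969866752624512)
tcp along/perp 462.5838821976724 70.11047546630714
-> [0.8, 1.7, 140.1] [-0.0008, -0.0004, -0.0008] | at [428.8 187.4 200.1] [-1.7995e+02 -2.0000e-02 -1.6505e+02] F [-0.2 -0.3 -0.2] gap 36.0 gf 0.0 t 46.8
```

Emit:
jog_arm:
  rows:
    - [[-0.2,1.8,45],[0,0,-0.001]]
    - [[-0.2,1.8,90],[0,0,-0.001]]
    - [[-0.2,1.8,130],[0,0,-0.001]]
    - [[-0.2,1.8,155],[0,0,-0.001]]
    - [[-0.2,1.8,170],[0,0,-0.001]]
    - [[-0.2,1.8,180],[0,0,-0.001]]
    - [[-0.2,1.8,184],[0,0,-0.001]]
    - [[-0.2,1.8,187],[0,0,-0.001]]
    - [[-0.2,1.8,187],[0,0,-0.001]]
    - [[-0.2,1.8,187],[0,0,-0.001]]

```text
time: 47.8
tool_pos: [428.8, 190.6, 14.3]
tcp_rot: [-180.0, 0.1, -164.9]
ft_force: [-0.8, -0.5, 0.6]
finger_gap: 35.9
grip_force: 0.0
```

Emit:
jog_arm:
  rows:
    - [[0,0,0],[0,0,0]]
    - [[0,0,0],[0,0,0]]

```text
time: 48.0
tool_pos: [428.4, 190.5, 14.0]
tcp_rot: [-180.0, 0.1, -164.9]
ft_force: [0.8, 0.2, 0.5]
finger_gap: 35.8
grip_force: 0.0
```

```bash
python3 -c "
from h import *
go(428.5,189.2,12)
"
```

```text
-> [0.3, -1.3, 2.0] [-0.0004, 0.0014, 0.0022] | at [428.4 190.5  14. ] [-1.7998e+02  8.0000e-02 -1.6488e+02] F [0.8 0.2 0.5] gap 35.8 gf 0.0 t 48.0
```

Emit:
jog_arm:
  rows:
    - [[0,-0.8,1],[0,0.001,0.002]]
    - [[0,-0.8,1],[0,0.001,0.002]]
    - [[0,-0.8,1],[0,0.001,0.002]]
    - [[0,-0.8,1],[0,0.001,0.002]]
    - [[0,-0.8,1],[0,0.001,0.002]]
    - [[0,-0.8,1],[0,0.001,0.002]]
    - [[0,-0.8,1],[0,0.001,0.002]]
    - [[0,-0.8,1],[0,0.001,0.002]]
    - [[0,-0.8,1],[0,0.001,0.002]]
    - [[0,-0.8,1],[0,0.001,0.002]]
  grip: 5
  force: 110

```text
time: 49.0
tool_pos: [428.3, 189.6, 12.7]
tcp_rot: [-180.0, -0.0, -165.0]
ft_force: [-1.5, -0.8, 5.1]
finger_gap: 10.0
grip_force: 107.6
```

```bash
python3 -c "
from h import *
print(r.sense()['joint_pos']);go(428.5,189.2,12)
"
```

```text
[ 1.76220891e+01  4.72769415e-01  1.16965506e+02 -2.66608595e-02
  6.25884493e+01 -8.73674358e+01]
-> [-0.1, -0.4, 0.7] [-0.0004, -0.0004, 0.0] | at [428.3 189.6  12.7] [-1.7998e+02 -3.0000e-02 -1.6500e+02] F [-1.5 -0.8  5.1] gap 10.0 gf 107.6 t 49.0
```

Emit:
jog_arm:
  rows:
    - [[0,0,-20],[0,0,0]]
    - [[0,0,-60],[0,0,0]]
    - [[8,-46,-70],[0,0,0]]
    - [[16,-92,-70],[0,0,0]]
    - [[24,-138,-70],[0,0,0]]
    - [[33.4,-185,-70],[0,0,0]]
    - [[33.4,-191.6,-65],[0,0,0]]
    - [[33.4,-191.6,-57],[0,0,0]]
    - [[33.4,-191.6,-52.5],[0,0,0]]
    - [[33.4,-191.6,-52.5],[0,0,0]]

```text
time: 50.0
tool_pos: [444.3, -2.6, 63.5]
tcp_rot: [179.9, -0.2, -164.9]
ft_force: [-1.0, 0.9, -1.3]
finger_gap: 10.3
grip_force: 107.6
```

Emit:
jog_arm:
  rows:
    - [[0,0,0],[0,0,0]]
    - [[0,0,0],[0,0,0]]
    - [[0,0,0],[0,0,0]]
    - [[0,0,0],[0,0,0]]

```text
time: 50.4
tool_pos: [445.8, -3.8, 65.3]
tcp_rot: [-180.0, -0.0, -165.0]
ft_force: [0.4, -0.7, 0.2]
finger_gap: 10.0
grip_force: 107.6
```

```bash
python3 -c "
from h import *
go(445.6,-4.1,65.2)
p,d,c,T=snap('wrist','w17.png')
q,d2,c2,T2=snap('side','s17.png')
a=cv2.resize(p[240:400,260:380],None,fx=3.3,fy=3.3,interpolation=cv2.INTER_CUBIC)
b=cv2.resize(q[170:260,260:350],None,fx=4.4,fy=4.4,interpolation=cv2.INTER_CUBIC)
h=max(a.shape[0],b.shape[0]);o=np.zeros((h,a.shape[1]+b.shape[1],3),np.uint8);o[:a.shape[0],:a.shape[1]]=a;o[:b.shape[0],a.shape[1]:]=b
print(o.shape,a.shape);cv2.imwrite('pics/c17.png',o)
"
```

```text
-> [0.2, -0.2, 0.1] [-0.0006, -0.0002, 0.0007] | at [445.8  -3.8  65.3] [-1.7997e+02 -1.0000e-02 -1.6496e+02] F [ 0.4 -0.7  0.2] gap 10.0 gf 107.6 t 50.4
(528, 792, 3) (528, 396, 3)
```

View pics/c17.png

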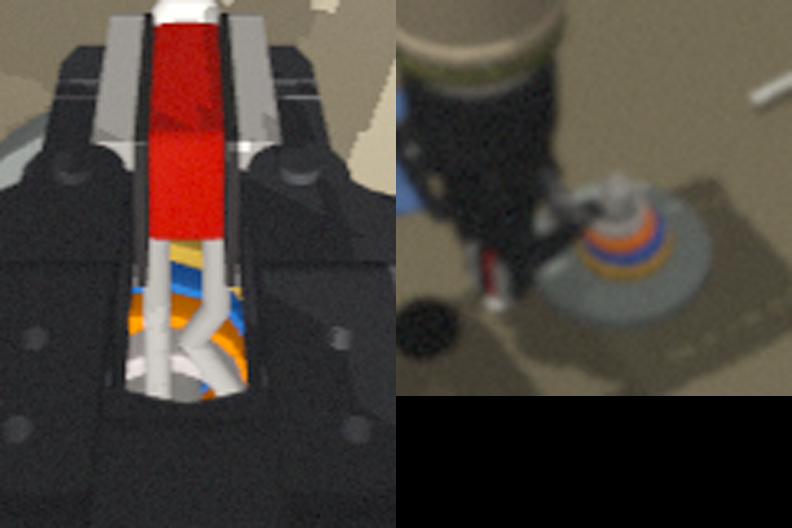

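The rings are stacked in the right order (brass, blue, orange, aluminium). The clip's leg points at the post, so I advance in small steps and watch the force.

Emit:
jog_arm:
  rows:
    - [[-3,0,0],[0,0,0]]
    - [[-6,0,0],[0,0,0]]
    - [[-8,0,0],[0,0,0]]
    - [[-9,0,0],[0,0,0]]
    - [[-10,0,0],[0,0,0]]
    - [[-11,0,0],[0,0,0]]
    - [[-12,0,0],[0,0,0]]
    - [[-12,0,0],[0,0,0]]

```text
time: 51.3
tool_pos: [457.2, -1.0, 65.0]
tcp_rot: [-180.0, -0.0, -165.0]
ft_force: [0.2, 0.0, -1.4]
finger_gap: 10.1
grip_force: 107.6
```

Emit:
jog_arm:
  rows:
    - [[-1,0,0],[0,0,0]]
    - [[-2,0,0],[0,0,0]]
    - [[-3,0,0],[0,0,0]]
    - [[-3,0,0],[0,0,0]]

```text
time: 51.7
tool_pos: [460.1, -0.2, 65.1]
tcp_rot: [-180.0, -0.0, -165.0]
ft_force: [-0.1, 0.3, -0.2]
finger_gap: 10.3
grip_force: 107.6
```

Emit:
jog_arm:
  rows:
    - [[-1,0,0],[0,0,0]]
    - [[-2,0,0],[0,0,0]]
    - [[-2,0,0],[0,0,0]]

```text
time: 52.0
tool_pos: [462.1, 0.3, 65.1]
tcp_rot: [-180.0, -0.0, -165.0]
ft_force: [-0.2, 0.2, -1.3]
finger_gap: 10.2
grip_force: 107.6
```

Emit:
jog_arm:
  rows:
    - [[-1,0,0],[0,0,0]]
    - [[-2,0,0],[0,0,0]]
    - [[-3,0,0],[0,0,0]]
    - [[-3,0,0],[0,0,0]]

```text
time: 52.4
tool_pos: [465.0, 1.1, 65.1]
tcp_rot: [-180.0, -0.0, -165.0]
ft_force: [-1.0, 0.2, -0.8]
finger_gap: 10.0
grip_force: 107.6
```

Emit:
jog_arm:
  rows:
    - [[-1,0,0],[0,0,0]]
    - [[-2,0,0],[0,0,0]]
    - [[-3,0,0],[0,0,0]]
    - [[-3,0,0],[0,0,0]]

```text
time: 52.8
tool_pos: [467.9, 1.9, 65.1]
tcp_rot: [-180.0, -0.0, -165.0]
ft_force: [-0.3, -0.7, -0.2]
finger_gap: 9.9
grip_force: 107.6
```

Emit:
jog_arm:
  rows:
    - [[-1,0,0],[0,0,0]]
    - [[-2,0,0],[0,0,0]]
    - [[-3,0,0],[0,0,0]]
    - [[-3,0,0],[0,0,0]]

```text
time: 53.2
tool_pos: [470.6, 2.7, 65.0]
tcp_rot: [-180.0, -0.1, -165.0]
ft_force: [-0.4, -0.1, -0.7]
finger_gap: 9.9
grip_force: 107.6
```

Emit:
jog_arm:
  rows:
    - [[-1,0,0],[0,0,0]]
    - [[-2,0,0],[0,0,0]]
    - [[-3,0,0],[0,0,0]]
    - [[-4,0,0],[0,0,0]]
    - [[-5,0,0],[0,0,0]]

```text
time: 53.7
tool_pos: [472.7, 3.5, 64.3]
tcp_rot: [180.0, -0.4, -165.0]
ft_force: [-19.3, -4.0, 11.8]
finger_gap: 9.6
grip_force: 109.1
```

Emit:
jog_arm:
  rows:
    - [[-1,0,0],[0,0,0]]
    - [[-2,0,0],[0,0,0]]
    - [[-3,0,0],[0,0,0]]
    - [[-4,0,0],[0,0,0]]
    - [[-5,0,0],[0,0,0]]

```text
time: 54.2
tool_pos: [477.0, 4.7, 64.2]
tcp_rot: [180.0, -0.5, -165.0]
ft_force: [-15.8, -3.5, 11.3]
finger_gap: 10.0
grip_force: 109.4
```

Emit:
jog_arm:
  rows:
    - [[-1,0,0],[0,0,0]]
    - [[-2,0,0],[0,0,0]]
    - [[-3,0,0],[0,0,0]]
    - [[-4,0,0],[0,0,0]]
    - [[-5,0,0],[0,0,0]]

```text
time: 54.7
tool_pos: [485.2, 6.7, 64.9]
tcp_rot: [-180.0, -0.0, -165.0]
ft_force: [-2.9, 0.9, -0.4]
finger_gap: 9.8
grip_force: 107.4
```

Emit:
jog_arm:
  rows:
    - [[-1,0,0],[0,0,0]]
    - [[-2,0,0],[0,0,0]]
    - [[-3,0,0],[0,0,0]]
    - [[-4,0,0],[0,0,0]]
    - [[-5,0,0],[0,0,0]]

```text
time: 55.2
tool_pos: [490.3, 7.9, 65.2]
tcp_rot: [-180.0, -0.0, -165.0]
ft_force: [-2.3, 1.5, -0.1]
finger_gap: 9.9
grip_force: 107.5
```

The bump snapped past the post: about 20 N, then it dropped off. I'll release and check from the first viewing pose.

Emit:
jog_arm:
  rows:
    - [[0,0,0],[0,0,0]]
    - [[0,0,0],[0,0,0]]
    - [[0,0,0],[0,0,0]]
    - [[0,0,0],[0,0,0]]
    - [[0,0,0],[0,0,0]]
    - [[0,0,0],[0,0,0]]
  grip: 36

```text
time: 55.8
tool_pos: [490.0, 7.8, 65.0]
tcp_rot: [-180.0, -0.0, -165.0]
ft_force: [0.6, 0.2, -0.2]
finger_gap: 35.9
grip_force: 0.0
```

Emit:
jog_arm:
  rows:
    - [[0,0,-20],[0,0,0]]
    - [[0,0,-60],[0,0,0]]
    - [[-30,0,-100],[0,0,0]]
    - [[-50,0,-135],[0,0,0]]
    - [[-50,0,-135],[0,0,0]]
    - [[-50,0,-135],[0,0,0]]
    - [[-50,0,-135],[0,0,0]]
    - [[-50,0,-135],[0,0,0]]
  grip: 40

```text
time: 56.6
tool_pos: [536.9, 20.8, 198.1]
tcp_rot: [180.0, -0.2, -165.0]
ft_force: [-0.0, 0.3, 0.2]
finger_gap: 40.2
grip_force: 0.0
```

```bash
cat > chk.py <<'E'
from h import *
a=np.radians(15);M=np.array([[np.cos(a),-np.sin(a)],[np.sin(a),np.cos(a)]])
def ana(p,X,T,c,name):
    hsv=cv2.cvtColor(p,cv2.COLOR_BGR2HSV)
    q=np.hypot(X[...,0]-520,X[...,1]-10)
    red=((hsv[...,0]<8)|(hsv[...,0]>172))&(hsv[...,1]>120)&(q<60)
    t=red&(X[...,2]>80);uv=np.argwhere(t)[:,::-1];zt=np.median(X[t][:,2])
    U=onz(c,T,uv,zt)[:,:2]@M
    print(name,'red n',red.sum(),'top z',zt.round(1),'tab mid',((U.min(0)+U.max(0))/2).round(1),'ext',np.ptp(U,axis=0).round(1),'min z',X[red][:,2].min().round(1))
    post=(X[...,2]>66)&(X[...,2]<76)&(~red)&(np.hypot(X[...,0]-540,X[...,1]-16)<14)
    V=X[post][:,:2]@M;print('  post mean',V.mean(0).round(1),'mid',((V.min(0)+V.max(0))/2).round(1),post.sum())
    # wires at z 50-66 beyond post
    W=X@np.r_[np.c_[M,[0,0]],[[0,0,1]]]
    w=(X[...,2]>48)&(X[...,2]<66)&(W[...,0]>533)&(W[...,0]<570)&(abs(W[...,1]+120)<20)
    Q=W[w];
    if len(Q): print('  far wire along max',np.percentile(Q[:,0],98).round(1),'perp',Q[:,1].min().round(1),Q[:,1].max().round(1),'z',np.median(Q[:,2]).round(1),len(Q))
    for lo,hi in ((-130,-121.5),(-120.5,-105)):
        s=Q[(Q[:,1]>lo)&(Q[:,1]<hi)]
        if len(s): print('   perp',lo,hi,'max along',s[:,0].max().round(1),len(s))
c=r.camera_params('wrist');Z=np.load('w1.npz')
ana(cv2.imread('pics/w1.png'),Z['X'],Z['T'],c,'start')
p,d,c,T=snap('wrist','w18.png');ana(p,cloud(d,c,T),T,c,'now');go(540.1,20.7,200)
E
python3 chk.py
```

```text
start red n 385 top z 85.6 tab mid [ 589.8 -134.8] ext [244.1  53.1] min z 55.2
  post mean [ 525.2 -124.7] mid [ 525.1 -125.3] 245
  far wire along max 553.1 perp -130.6 -108.3 z 61.3 205
   perp -130 -121.5 max along 554.5 92
   perp -120.5 -105 max along 552.6 111
now red n 298 top z 86.4 tab mid [ 585.8 -136.3] ext [238.6  47.5] min z 30.2
  post mean [ 525.4 -124.6] mid [ 525.9 -125. ] 243
  far wire along max 551.5 perp -130.8 -107.6 z 61.9 185
   perp -130 -121.5 max along 553.0 68
   perp -120.5 -105 max along 551.3 102
-> [-2.9, -0.9, -1.7] [0.0005, -0.0035, -0.0002] | at [537.   20.8 198.3] [ 179.97   -0.2  -165.01] F [-0.1  0.1  0.7] gap 39.9 gf 0.0 t 56.6
```

The snap is confirmed. The tip is about 1.5 mm short of where it started, so I'll regrip and nudge it fully home.

Emit:
jog_arm:
  rows:
    - [[49,-0.4,20],[0,-0.003,0]]
    - [[49,-0.4,60],[0,-0.003,0]]
    - [[49,-0.4,100],[0,-0.003,0]]
    - [[49,-0.4,120],[0,-0.003,0]]
    - [[49,-0.4,128],[0,-0.003,0]]
    - [[49,-0.4,133],[0,-0.003,0]]
    - [[49,-0.4,133],[0,-0.003,0]]
    - [[49,-0.4,133],[0,-0.003,0]]
  grip: 36

```text
time: 57.45
tool_pos: [492.1, 7.6, 68.3]
tcp_rot: [-179.9, 0.2, -165.0]
ft_force: [0.1, 0.3, -0.2]
finger_gap: 36.3
grip_force: 0.0
```

Emit:
jog_arm:
  rows:
    - [[0,0,0],[0,0,0]]
    - [[0,0,0],[0,0,0]]
    - [[0,0,0],[0,0,0]]
    - [[0,0,0],[0,0,0]]
    - [[0,0,0],[0,0,0]]
    - [[0,0,0],[0,0,0]]
    - [[0,0,0],[0,0,0]]
    - [[0,0,0],[0,0,0]]
  grip: 5
  force: 60

```text
time: 58.25
tool_pos: [491.8, 7.8, 67.8]
tcp_rot: [-180.0, 0.2, -165.0]
ft_force: [-0.0, 1.7, 6.0]
finger_gap: 10.2
grip_force: 60.7
```

Emit:
jog_arm:
  rows:
    - [[-0.6,0,0],[0,0,0]]
    - [[-1.2,0,0],[0,0,0]]
    - [[-1.8,0,0],[0,0,0]]
    - [[-1.8,0,0],[0,0,0]]
    - [[-1.8,0,0],[0,0,0]]

```text
time: 58.75
tool_pos: [492.1, 7.9, 67.5]
tcp_rot: [-180.0, 0.0, -165.0]
ft_force: [-8.3, -0.8, 12.8]
finger_gap: 10.9
grip_force: 61.6
```

Emit:
jog_arm:
  rows:
    - [[-0.5,0,-1],[0,0,0]]
    - [[-1,0,-1],[0,0,0]]
    - [[-1,0,-1],[0,0,0]]
    - [[-1,0,-1],[0,0,0]]

```text
time: 59.15
tool_pos: [492.5, 8.2, 67.9]
tcp_rot: [180.0, -0.0, -165.0]
ft_force: [-7.0, -0.1, 8.7]
finger_gap: 10.4
grip_force: 61.0
```

Emit:
jog_arm:
  rows:
    - [[0,0,0],[0,0,0]]
    - [[0,0,0],[0,0,0]]
    - [[0,0,0],[0,0,0]]
    - [[0,0,0],[0,0,0]]
    - [[0,0,0],[0,0,0]]
    - [[0,0,0],[0,0,0]]
  grip: 36

```text
time: 59.75
tool_pos: [493.7, 8.4, 68.0]
tcp_rot: [-180.0, 0.1, -165.0]
ft_force: [-0.2, 1.2, 0.7]
finger_gap: 36.0
grip_force: 0.0
```

Emit:
jog_arm:
  rows:
    - [[0,0,-20],[0,0,0]]
    - [[0,0,-60],[0,0,0]]
    - [[-30,0,-100],[0,0,0]]
    - [[-48,0,-133],[0,0,0]]
    - [[-48,0,-133],[0,0,0]]
    - [[-48,0,-133],[0,0,0]]
    - [[-48,0,-133],[0,0,0]]
    - [[-48,0,-133],[0,0,0]]
    - [[-48,0,-133],[0,0,0]]
  grip: 40

```text
time: 60.65
tool_pos: [538.8, 20.7, 199.8]
tcp_rot: [180.0, 0.0, -165.0]
ft_force: [0.2, -0.5, 0.1]
finger_gap: 40.0
grip_force: 0.0
```

```bash
python3 chk.py | tail -7; sed -i 's/w18/w19/' chk.py; python3 chk.py | tail -6
```

```text
perp -120.5 -105 max along 552.6 111
now red n 312 top z 86.2 tab mid [ 588.7 -136.6] ext [242.8  48.9] min z 27.1
  post mean [ 525.2 -124.7] mid [ 525.8 -124.6] 236
  far wire along max 552.1 perp -131.4 -107.1 z 61.8 195
   perp -130 -121.5 max along 553.0 85
   perp -120.5 -105 max along 550.9 107
-> [-1.0, -0.3, 0.1] [0.0002, 0.0006, -0.0002] | at [539.   20.7 200.1] [ 1.7999e+02  4.0000e-02 -1.6501e+02] F [ 0.3 -0.1  0.2] gap 40.4 gf 0.0 t 60.7
now red n 321 top z 86.2 tab mid [ 588.8 -136.7] ext [244.   48.9] min z 27.3
  post mean [ 525.2 -124.7] mid [ 525.8 -124.2] 250
  far wire along max 551.7 perp -130.5 -107.2 z 61.9 198
   perp -130 -121.5 max along 553.4 83
   perp -120.5 -105 max along 551.8 104
-> [-0.9, -0.3, 0.4] [-0.0, 0.0011, -0.0002] | at [539.2  20.7 200.4] [-1.8000e+02  6.0000e-02 -1.6501e+02] F [-0.7  0.1 -0.2] gap 39.9 gf 0.0 t 60.8
```

```bash
cat > chk2.py <<'E'
from h import *
a=np.radians(15);M=np.array([[np.cos(a),-np.sin(a)],[np.sin(a),np.cos(a)]])
def ana(p,X,T,c,name):
    hsv=cv2.cvtColor(p,cv2.COLOR_BGR2HSV);A=X[...,:2]@M
    red=((hsv[...,0]<8)|(hsv[...,0]>172))&(hsv[...,1]>120)&(A[...,0]<505)&(A[...,0]>440)&(abs(A[...,1]+115)<25)
    # top-edge row profile (front edge of tab top) via bright red
    uv=np.argwhere(red)[:,::-1];U=onz(c,T,uv,88)[:,:2]@M
    post=(X[...,2]>66)&(X[...,2]<76)&(~red)&(np.hypot(X[...,0]-540,X[...,1]-16)<14)
    V=onz(c,T,np.argwhere(post)[:,::-1],70)[:,:2]@M
    g=cv2.cvtColor(p,cv2.COLOR_BGR2GRAY)
    print(name,red.sum(),'tab along',U[:,0].min().round(1),U[:,0].max().round(1),'mean',U.mean(0).round(2),'tab-post',(U.mean(0)-V.mean(0)).round(2),'topz',np.percentile(X[red][:,2],[5,50,95]).round(1))
c=r.camera_params('wrist');Z=np.load('w1.npz')
ana(cv2.imread('pics/w1.png'),Z['X'],Z['T'],c,'start')
for i in range(3):
    p,d,c,T=snap('wrist');ana(p,cloud(d,c,T),T,c,'now')
E
python3 chk2.py
```

```text
start 370 tab along 467.5 686.5 mean [ 476.76 -115.42] tab-post [-47.98   9.3 ] topz [63.5 85.2 87.1]
now 301 tab along 466.9 709.5 mean [ 476.78 -117.93] tab-post [-47.97   6.81] topz [82.3 86.1 87.8]
now 292 tab along 467.2 671.5 mean [ 475.9  -117.86] tab-post [-48.93   6.79] topz [80.4 86.  87.6]
now 301 tab along 466.5 679.6 mean [ 475.7  -117.93] tab-post [-49.14   6.86] topz [78.6 86.  87.6]
```

About 0.7 mm short. One more gentle nudge, taking off the vertical load first.

Emit:
jog_arm:
  rows:
    - [[48,0,20],[0,0,0]]
    - [[48,0,60],[0,0,0]]
    - [[48,0,100],[0,0,0]]
    - [[48,0,120],[0,0,0]]
    - [[48,0,128],[0,0,0]]
    - [[48,0,132],[0,0,0]]
    - [[48,0,132],[0,0,0]]
    - [[48,0,132],[0,0,0]]
  grip: 36

```text
time: 61.7
tool_pos: [495.0, 8.3, 70.6]
tcp_rot: [-179.9, 0.3, -165.0]
ft_force: [1.3, -0.3, -0.1]
finger_gap: 35.9
grip_force: 0.0
```

Emit:
jog_arm:
  rows:
    - [[0,0,0],[0,0,0]]
    - [[0,0,0],[0,0,0]]
    - [[0,0,0],[0,0,0]]
    - [[0,0,0],[0,0,0]]
    - [[0,0,0],[0,0,0]]
    - [[0,0,0],[0,0,0]]
    - [[0,0,-0.7],[0,0,0]]
    - [[0,0,-1.2],[0,0,0]]
    - [[0,0,-1.2],[0,0,0]]
  grip: 5
  force: 60

```text
time: 62.6
tool_pos: [494.0, 8.5, 70.3]
tcp_rot: [-180.0, 0.2, -165.0]
ft_force: [2.8, 2.6, 0.6]
finger_gap: 10.5
grip_force: 61.0
```

Emit:
jog_arm:
  rows:
    - [[-0.6,0,0],[0,0,0]]
    - [[-1.2,0,0],[0,0,0]]
    - [[-1.6,0,0],[0,0,0]]
    - [[-1.6,0,0],[0,0,0]]
    - [[-1.6,0,0],[0,0,0]]

```text
time: 63.1
tool_pos: [494.3, 8.6, 70.0]
tcp_rot: [-180.0, -0.0, -165.0]
ft_force: [-5.0, 0.4, 6.0]
finger_gap: 10.6
grip_force: 61.7
```

Emit:
jog_arm:
  rows:
    - [[-0.5,0,-0.5],[0,0,0]]
    - [[-1,0,-0.5],[0,0,0]]
    - [[-1.5,0,-0.5],[0,0,0]]
    - [[-1.5,0,-0.5],[0,0,0]]
    - [[-1.5,0,-0.5],[0,0,0]]

```text
time: 63.6
tool_pos: [495.3, 9.0, 70.2]
tcp_rot: [180.0, -0.1, -165.0]
ft_force: [-6.2, 0.0, 5.2]
finger_gap: 10.3
grip_force: 61.7
```

Emit:
jog_arm:
  rows:
    - [[0,0,0],[0,0,0]]
    - [[0,0,0],[0,0,0]]
    - [[0,0,0],[0,0,0]]
    - [[0,0,0],[0,0,0]]
    - [[0,0,0],[0,0,0]]
    - [[0,0,0],[0,0,0]]
  grip: 36

```text
time: 64.2
tool_pos: [496.8, 9.2, 70.7]
tcp_rot: [-180.0, 0.1, -165.0]
ft_force: [0.1, 0.4, -0.3]
finger_gap: 36.0
grip_force: 0.0
```

Emit:
jog_arm:
  rows:
    - [[0,0,-20],[0,0,0]]
    - [[0,0,-60],[0,0,0]]
    - [[-30,0,-100],[0,0,0]]
    - [[-46,0,-130],[0,0,0]]
    - [[-46,0,-130],[0,0,0]]
    - [[-46,0,-130],[0,0,0]]
    - [[-46,0,-130],[0,0,0]]
    - [[-46,0,-130],[0,0,0]]
    - [[-46,0,-130],[0,0,0]]
  grip: 40

```text
time: 65.1
tool_pos: [539.8, 21.0, 199.5]
tcp_rot: [180.0, 0.0, -165.0]
ft_force: [0.5, 0.4, 0.1]
finger_gap: 40.2
grip_force: 0.0
```

```bash
python3 chk2.py; python3 chk.py
```

```text
start 370 tab along 467.5 686.5 mean [ 476.76 -115.42] tab-post [-47.98   9.3 ] topz [63.5 85.2 87.1]
now 303 tab along 467.4 704.8 mean [ 477.33 -117.77] tab-post [-47.51   6.94] topz [83.7 86.2 87.8]
now 301 tab along 467.7 704.2 mean [ 477.43 -117.88] tab-post [-47.3    6.99] topz [81.6 86.1 87.5]
now 302 tab along 467.2 691.3 mean [ 476.48 -117.78] tab-post [-48.33   6.91] topz [79.  86.2 87.6]
start red n 385 top z 85.6 tab mid [ 589.8 -134.8] ext [244.1  53.1] min z 55.2
  post mean [ 525.2 -124.7] mid [ 525.1 -125.3] 245
  far wire along max 553.1 perp -130.6 -108.3 z 61.3 205
   perp -130 -121.5 max along 554.5 92
   perp -120.5 -105 max along 552.6 111
now red n 330 top z 86.2 tab mid [ 590.1 -137. ] ext [245.2  50.9] min z 25.8
  post mean [ 525.1 -124.9] mid [ 525.4 -125.3] 252
  far wire along max 552.6 perp -129.7 -107.3 z 61.8 201
   perp -130 -121.5 max along 553.9 75
   perp -120.5 -105 max along 552.0 111
-> [0.6, -0.2, 0.5] [-0.0003, 0.0018, -0.0001] | at [540.6  21.  200.5] [-1.7999e+02  1.0000e-01 -1.6500e+02] F [0.3 0.  0.4] gap 40.6 gf 0.0 t 65.3
```

The clip is back at its starting depth, to within about 0.5 mm. I'll check the stack and bystanders, then hand in.

Run:
```python
from h import *
p,d,c,T=snap('wrist');X=cloud(d,c,T);q=np.hypot(X[...,0]-540,X[...,1]-16)
m=(q>11.5)&(q<17)&(X[...,2]>10)&(X[...,2]<52);z=X[m][:,2];print('alu',m.sum(),np.percentile(z,[10,25,50,75,90]).round(1))
hsv=cv2.cvtColor(p,cv2.COLOR_BGR2HSV)
for k,(lo,hi) in {'blue':((23),(26.))}.items(): pass
a=cv2.imread('pics/top0.png');b,_=r.snapshot('top');df=cv2.absdiff(a,b).max(2)
for n,(u,v) in {'cap':(309,235),'driver':(311,130),'brush':(422,163),'jar':(442,212),'cleaner':(184,240)}.items(): print(n,np.median(df[v-6:v+6,u-6:u+6]))
if 41<np.median(z)<44.5: print(r.hand_in())
```

```text
alu 222 [35.3 41.7 42.7 43.3 43.7]
cap 37.0
driver 8.0
brush 8.0
jar 7.0
cleaner 8.0
the job is handed in; nothing more can be done
None
```

The job is handed in. The brass, blue, orange and aluminium rings are on the post, largest at the bottom, and the clip snapped home to within about 0.5 mm of where it started. I didn't touch the bystanders on purpose; the lens cap patch looked different in the last top picture, most likely the arm's shadow, but I didn't check it.

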